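# Weigh the filter cartridge on the hook scale

### The arm

A 7-joint arm with a two-finger parallel gripper is mounted at the origin on the work surface. World frame = base frame: x ahead of the robot, y to its left, z up, the work surface at z = 0. Lengths are in mm, angles in rad, forces in N, time in s.
With the tool pointing down it reaches from about 425 to 800 mm from the base axis. Payload 8.3 kg.
Tool frame: the origin (TCP) lies midway between the tips of the shut fingers; the grasp point (between the pads) lies 19 mm behind it; z points along the fingers, y is the direction in which the jaws open and shut (so a half turn about z gives the same grasp; the last joint's range is limited). The gripper opens to 85 mm and grips with 20 to 120 N. Pads are 22 mm wide; open, the fingers measure 114 mm over their backs; the gripper's body (76 mm by 85 mm) begins 54 mm behind the grasp point. The pads swing forward as they close: fully open they stand 13 mm farther back than shut.
Start: joints at [1.117, 0.383, 0.016, 1.37, -0.006, 1.388, -0.046], TCP at [238.115, -577.845, 231.279] pointing down, gripper open.
Joint ranges: [-2.95, 2.95], [-0.25, 2.06], [-1.52, 1.56], [0.18, 2.33], [-1.44, 4.58], [0.02, 2.06], [-3.01, 3.01]. Speed limits (rad/s): [2.39, 2.39, 3.01, 3.01, 3.14, 3.14, 3.14].

### API

Orientations are given as [roll, pitch, yaw] about the fixed x, y, z axes, in that order (R = Rz(yaw) Ry(pitch) Rx(roll)).
In Python, from bench import monitor, cams, job_done, spotter gives the robot as it stands.
- The arm moves only by the tool play_rows, never from a script. Its argument "rows" is one flat list of numbers, 6 for each row, row after row: the shift along the tool's x, y, z in mm, then the turn, a rotation vector about the tool's x, y, z in rad. A call has exactly 8 rows; each row is the pose to reach, as a shift and turn from the pose commanded when the call began, along the tool's axes at that moment; what a row does not reach only later rows make up. A row lasts 1/8 s, in which the tool goes at most 62.5 mm and 10.7 degrees, less where a joint would pass 70% of its speed; a pose out of reach is approached as far as the arm can. A call with a gripper value outside its range is refused whole. "grip" is the closure, from 0 (fully open) to 1 (shut), set as the call begins (left out, the last holds). The fingers move at their own pace and stop on an object; "grip_force" is the grip in N (left out, the last holds). Time passes only in rows, so rows that repeat a pose let the fingers close, or fill a call up. It gives the time, the measured TCP pose, the force and the opening at its end, in the units of the state.
- monitor.get_state(): the state, without advancing time (a new reading comes with each control period).
- cams.capture(name): name is "side" or "top" or "wrist"; returns a dict with "img" (384x512x3 uint8, blue, green, red), "intrinsics" (3x3 intrinsics, pixels), "dist_coeffs" ([k1, k2, p1, p2, k3] as OpenCV has them; the pictures are not rectified), "eye" and "attitude" of the camera in the world. Camera axes: x right, y down, z forward; pixel columns grow to the right and rows downward; lengths in mm; the calibration is good to about 2 mm. A picture is of the moment at which its call begins. There is no depth.
- job_done(): hands the job in, once; it reports no verdict.
Trained networks look in a picture, given as the dict that the camera call returned (one of the last four; its "shot" number tells which), for a name from the list of things; names that differ only in an ending like _2 or _b are one class to them, and where a whole thing is asked for, a point or a joint stands for the part that bears it (a point fixed in the world has none). Each returns a list of dicts, best first, with "p" (0 to 1); they miss things now and then, are a little off and sometimes report something else, mostly with a low value. They report only what shows in the picture. A call takes as long as a camera call. They do not tell look-alikes from the thing itself.
- spotter.spot_in(picture, label): "position" ([column, row] as shares, 0 to 1, of the picture: columns of its width, rows of its height, amid what is visible of it).
- spotter.tip_of(picture, label): "position" ([column, row] as shares, 0 to 1, of the picture: columns of its width, rows of its height: a listed point, or the origin of a listed thing).
The state is a dict: "time": time; "q": joint angles; "qd": joint speeds; "effort": joint torques, N m; "tool_pos": TCP position; "ee_rot": TCP orientation; "wrist_force": force on the tool from outside, world axes, zero at the start; "moment": the same for the moment, N m; "gripper_width": finger opening in mm.
Only numpy, scipy, OpenCV 4.12 (cv2) and the standard library are available. Lean on these libraries where they do the work, as an engineer would, in place of code of your own. Each camera call takes 0.05 s, during which the arm holds its last target.

### The job

Check-weigh the filter cartridge that has the hanging eye: hang it on the hook of the spring scale, easing its weight on gently so the hook neither jerks nor bottoms out, let go of it and let it hang alone and still for at least a second. Then take hold of it again, lift it off gently so that the hook goes back to zero without snapping up, and stand it fully home in the round well of the open yellow case. Do not strain the hook, do not force the cartridge into the well, and leave the other things on the bench where they are.

Things in the scene. Friction and masses are not known exactly. Their poses are not given: they have to be found in the camera images.
- cartridge: Filter cartridge, loose, standing on the bench, 155 mm tall, weight unknown, at most 0.65 kg. Origin: centre of its underside, z up. Bare aluminium can 40 mm across, 70 mm tall, black band; on it a steel eye, open along its x, and above that an upright steel tab to grip, 12 mm (x) by 16 mm (y), z 110 to 155 mm. A half turn about z looks the same.
- cartridge_eye (a point): Point in the cartridge's eye, 100 mm above its underside: the hook's bar lies centred here when it hangs. The eye is 12 mm thick (x); its opening is 28 mm wide (y), floor at z 70 mm, straight sides to z 91 mm, then a 45 degree roof peaking at z 106 mm (z from the underside). Outside it is 44 mm wide, its shoulders up to z 110 mm.
- cartridge_tab (a point): Middle of the gripping height of the cartridge's tab, 138 mm above its underside (tab top is 17 mm higher).
- scale: Spring hook scale, fixed. Origin on the bench right below the hook's seat; the hook's open end points to its -x. On its +x side, 155 mm away, the column, 44 mm wide and 330 mm tall. The base plate, 14 mm thick and 100 mm wide, reaches from 40 mm on the -x side to 200 mm on the +x side.
- hook_seat (a point): Seat of the hook, on the centre line of its level bar (8 mm round steel, along x); 240 mm above the bench when empty, sinks with load. Axes as the scale's. 26 to 30 mm to the -x side the tip turns up to 14 mm over the centre line; 120 mm to the +x side is the carriage. With the eye point 10 to 26 mm above the centre line (best 18) the eye passes over the tip along x.
- scale_hook (a joint): Travel of the hook downwards in m: 0 empty (upper stop), soft spring of 60 N/m (17 mm per newton), lightly damped. How far the cartridge pulls it down depends on its unknown weight; overloaded above 112 mm, lower stop at 120 mm. Faster than 80 mm/s is a jerk; ease load on and off at about 30 mm/s.
- case: Open yellow instrument case, fixed, 160 x 120 mm, 55 mm tall. Origin on the bench below the centre of its round well; the case reaches 45 mm to its -x, 115 mm to its +x, 60 mm to either side. The well is in a black block, top at 47 mm, at the -x end; a circuit board lies at the +x end.
- well (a point): Centre of the floor of the well, 17 mm above the bench; the well is 44 mm in diameter, 30 mm deep, with a small chamfer at the mouth. A cartridge home in it has its underside on this point.
- screwdriver: Screwdriver lying on the bench; leave it alone.
- tape: Roll of white tape, 64 mm across, 18 mm high, lying flat; leave it alone.
- jar: Clear jar with white cap, 44 mm across, 75 mm tall; leave it alone.
- plain_cartridge: Plain cartridge without an eye, 40 mm across, 70 mm tall; leave it alone.
- wrench: Wrench lying on the bench; leave it alone.
- foam: Dark foam block, 100 x 70 x 30 mm; leave it alone.
- adapter: Black mains adapter, 50 x 80 x 30 mm; leave it alone.
Things that resemble listed ones, but are neither listed nor needed, are in the scene too. What is shaped like the cartridge but blue is not meant.

How it is judged (in metres and radians):
On the way, in this order (a step that is already met when the one before it is completed fails the run):
1. the cartridge hangs from the hook alone, let go and at rest, for 1 s (contact force between cartridge and scale_hook above 1.5 N and contact force between cartridge and the arm below 0.05 N and contact force between cartridge and the fingers below 0.05 N and value of joint scale_hook above 0.02 m and velocity of joint scale_hook between -0.015 and 0.015 m/s and linear speed of cartridge below 0.03 m/s and distance between cartridge_eye and hook_seat below 0.025 m), for 1 s.
2. the cartridge is lifted off by the gripper and the empty hook is back at zero (contact force between cartridge and scale_hook below 0.05 N and contact force between cartridge and the fingers above 1 N and value of joint scale_hook below 0.004 m and height (world z) of cartridge above 0.06 m and horizontal distance between cartridge_eye and hook_seat above 0.04 m), for 0.2 s.
At the end, for the whole second after the job is handed in: The cartridge stands upright (within 0.08 rad) and at rest in the case's well, let go, its underside within 4 mm of the well's floor and 5 mm of its centre, and the scale's hook is empty at zero (within 4 mm) (horizontal distance between cartridge and well below 0.005 m and z of cartridge in the frame of well below 0.004 m and angle between cartridge's own z axis and vertical below 0.08 rad and linear speed of cartridge below 0.02 m/s and value of joint scale_hook below 0.004 m and contact force between cartridge and the fingers below 0.05 N); the robot touches nothing.
It fails at once if the scale is overloaded: its hook is pulled down more than 112 mm (value of joint scale_hook above 0.112 m).
It fails at once if the hook jerks: it moves faster than 80 mm/s up or down (velocity of joint scale_hook above 0.08 m/s or velocity of joint scale_hook below -0.08 m/s).
It fails at once if the hook is strained: more than 25 N on it (contact force between scale_hook and anything else above 25 N).
It fails at once if the cartridge is forced or dropped into the case: more than 50 N between them (contact force between cartridge and case above 50 N).
It fails at once if another thing on the bench is moved by more than 30 mm (distance of any of screwdriver, tape, jar, plain_cartridge, wrench, foam, adapter from where it was at the start of the episode above 0.03 m).
It also fails if it takes over 72 s, if anything falls off the work surface, if the arm or the gripper's body presses on something with over 40 N, if the wrist force passes 120 N, or if a joint passes its speed limit or range.

## Working session

There is one attempt and no reset: what is moved stays moved. The work goes in short steps, Python scripts to look and compute and a tool call to move; the robot and the scene stay as the last step left them, time stands still between calls to the robot, and variables do not carry over. Pictures are saved under pics/ and viewed, and the job is handed in when it is done.

Besides the shell and the picture viewer there is one more tool, called after "Emit:" by a JSON object that holds its "method" and its "body", one argument or row to a line. play_rows: Moves the arm, as the interface text tells. Its arguments: {"type":"object","properties":{"rows":{"type":"array"},"grip":{"type":"number"},"grip_force":{"type":"number"}},"required":["rows"]}

```bash
ls; mkdir -p pics; cat > h.py <<'E'
import numpy as np, cv2
from bench import monitor, cams, job_done, spotter
def cap(n,f=None):
    d=cams.capture(n)
    if f: cv2.imwrite('pics/'+f,d['img'])
    return d
E
python3 - <<'E'
from h import *
s=monitor.get_state(); print(s)
for n in ('side','top','wrist'):
    d=cap(n,n+'0.png'); print(n,d['intrinsics'],d['dist_coeffs'],d['eye'],d['attitude'])
    for l in ('cartridge','scale_hook','case','well','hook_seat','cartridge_eye','cartridge_tab'):
        print(l,[(np.round(np.array(r['position'])*[512,384],1).tolist(),round(r['p'],2)) for r in spotter.tip_of(d,l)][:4] if l!='scale_hook' else '')
E
```

```text
pics
{'time': 0.0, 'q': array([ 1.11708817,  0.38422468,  0.01634786,  1.37118552, -0.00630219,
        1.38816345, -0.04649419]), 'qd': array([-9.93593980e-05, -2.16252381e-03,  9.05866587e-04, -3.24391267e-04,
        6.26763933e-04,  9.30010040e-04, -8.72480166e-04]), 'effort': array([-1.20956571e-03, -6.27599072e+01,  8.43637604e-01, -3.71827626e+01,
        1.65162259e-02,  1.40206775e-02, -4.07849916e-05]), 'tool_pos': array([ 237.9408359 , -577.39061804,  230.27283042]), 'ee_rot': array([-3.13966054e+00,  2.22778063e-05,  3.90901355e-01]), 'wrist_force': array([ 0.55113754,  0.76180379, -0.72781927]), 'moment': array([-0.05045564,  0.00458344, -0.00696033]), 'gripper_width': 85.51526107373482}
side [[467.77489998   0.         250.84474847]
 [  0.         467.77489998 189.77391687]
 [  0.           0.           1.        ]] [-0.16897418  0.          0.          0.          0.        ] [ 392.61310147 -935.00755531 1273.45713369] [-2.43635716 -0.00474164 -0.11306562]
cartridge [([231.7, 299.7], 0.75), ([285.2, 302.6], 0.66), ([259.4, 308.0], 0.64)]
scale_hook 
case [([221.7, 151.
[... 738 characters left out ...]
.1, 223.3], 0.75), ([167.4, 116.3], 0.47)]
hook_seat [([256.8, 157.1], 0.88), ([359.4, 126.5], 0.71)]
cartridge_eye [([373.6, 198.6], 0.76), ([364.1, 170.5], 0.75), ([339.1, 184.4], 0.72), ([358.7, 227.5], 0.71)]
cartridge_tab [([363.6, 232.4], 0.84), ([365.3, 165.0], 0.71), ([342.9, 186.2], 0.66), ([164.6, 115.8], 0.19)]
wrist [[321.52821873   0.         259.9055402 ]
 [  0.         321.52821873 189.49958752]
 [  0.           0.           1.        ]] [-0.02664114  0.          0.          0.          0.        ] [ 307.29112109 -549.19450165  373.35250594] [ 2.84338386e+00 -3.62099391e-04 -1.18021618e+00]
cartridge []
scale_hook 
case []
well []
hook_seat []
cartridge_eye []
cartridge_tab []
```

```bash
python3 - <<'E'
import cv2
for n in('side','top'):
    a=cv2.imread(f'pics/{n}0.png'); cv2.imwrite(f'pics/{n}0b.png',cv2.resize(a,(800,600),interpolation=cv2.INTER_CUBIC))
a=cv2.imread('pics/side0.png')[240:330,190:320];b=cv2.imread('pics/top0.png')[140:250,310:400]
cv2.imwrite('pics/c1.png',cv2.resize(a,None,fx=6,fy=6,interpolation=cv2.INTER_CUBIC))
cv2.imwrite('pics/c2.png',cv2.resize(b,None,fx=5,fy=5,interpolation=cv2.INTER_CUBIC))
E
```

```text
(no output)
```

View pics/side0b.png

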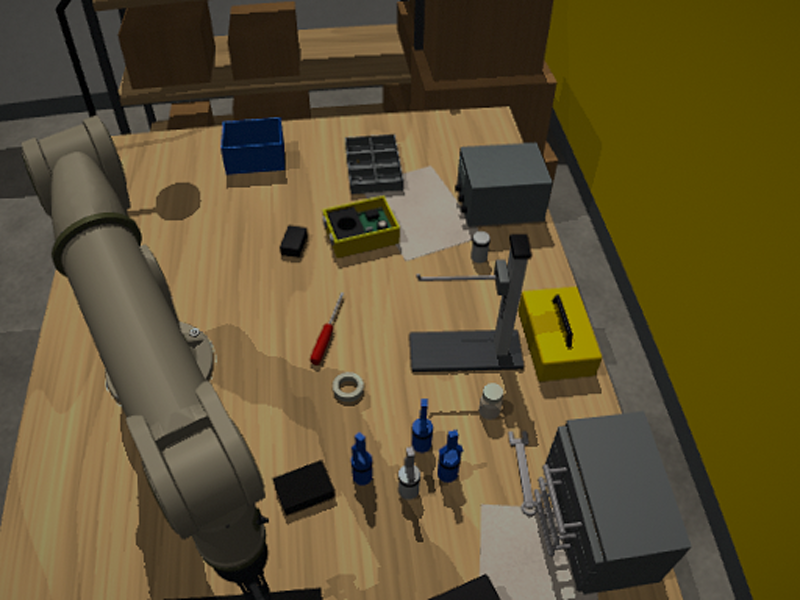

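View pics/top0b.png

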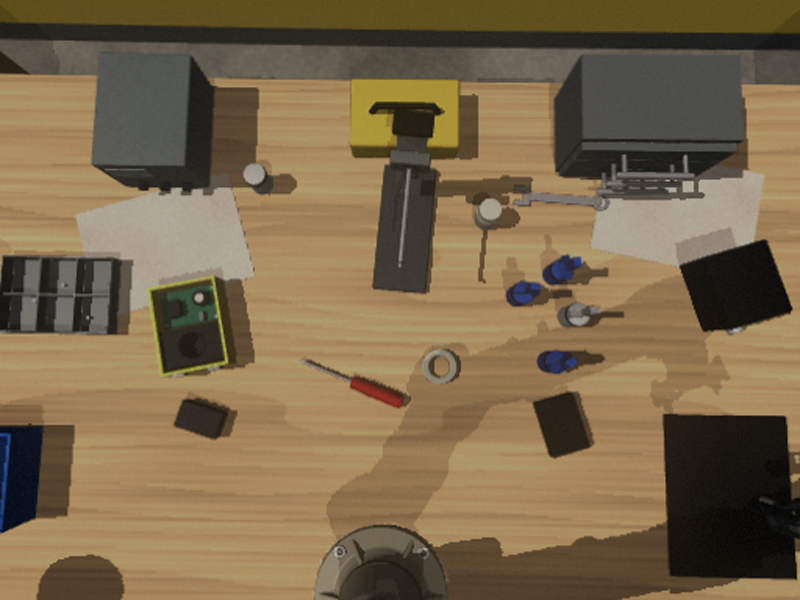

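View pics/c1.png

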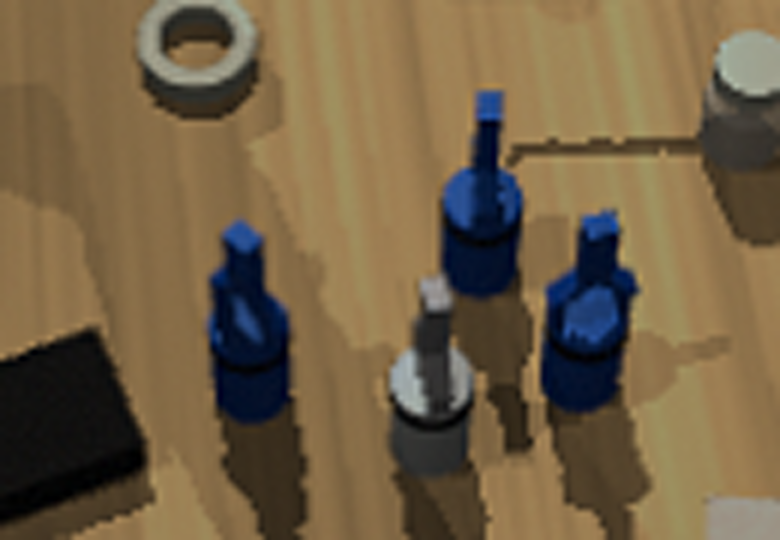

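View pics/c2.png

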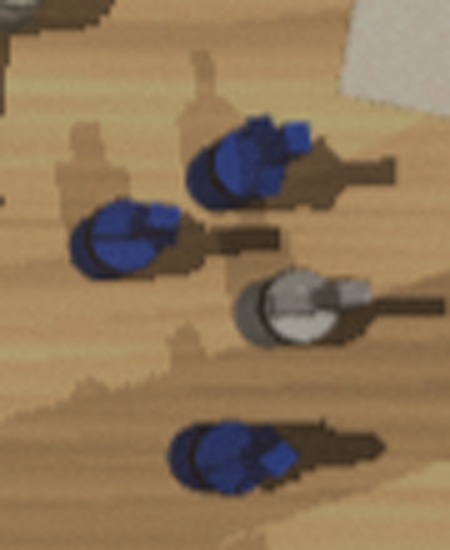

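Four cartridge-shaped things: blue at top px (345,187), (358,172), (356,231) and bare silver at (368,201), which is (262,302) in side. The silver one matches: bare aluminium, black band, eye and steel tab. The crops confirm it. Next I get metric positions.

```bash
cat >> h.py <<'E'
from scipy.spatial.transform import Rotation as Ro
from scipy.optimize import least_squares
def proj(d,P):
    R=Ro.from_euler('xyz',d['attitude']).as_matrix(); P=np.atleast_2d(np.array(P,float))
    pc=(P-np.array(d['eye']))@R
    return cv2.projectPoints(pc.reshape(-1,1,3),np.zeros(3),np.zeros(3),np.array(d['intrinsics']),np.array(d['dist_coeffs']))[0].reshape(-1,2)
def ray(d,px):
    R=Ro.from_euler('xyz',d['attitude']).as_matrix()
    u=cv2.undistortPoints(np.array(px,float).reshape(-1,1,2),np.array(d['intrinsics']),np.array(d['dist_coeffs'])).reshape(2)
    return np.array(d['eye']),R@np.array([u[0],u[1],1])
def atz(d,px,z):
    e,v=ray(d,px); return e+v*(z-e[2])/v[2]
def tri(obs):
    A=np.zeros((3,3));b=np.zeros(3)
    for d,px in obs:
        e,v=ray(d,px); v=v/np.linalg.norm(v); M=np.eye(3)-np.outer(v,v); A+=M;b+=M@e
    return np.linalg.solve(A,b)
E
python3 - <<'E'
from h import *
import pickle
s=cap('side');t=cap('top');pickle.dump((s,t),open('st.pkl','wb'))
def bst(d,l): return [(np.array(r['position'])*[512,384]).tolist() for r in spotter.tip_of(d,l)]
print('tabtop tri',tri([(s,(262.5,288.7)),(t,(381,198.6))]), atz(s,(262.5,288.7),155),atz(t,(381,198.6),155))
for l in ('cartridge','cartridge_eye','cartridge_tab','hook_seat','well','case','scale'):
    print(l,np.round(bst(s,l),1).tolist(),np.round(bst(t,l),1).tolist())
print('hook',tri([(s,bst(s,'hook_seat')[0]),(t,bst(t,'hook_seat')[0])]),atz(s,bst(s,'hook_seat')[0],240),atz(t,bst(t,'hook_seat')[0],240))
w=[bst(s,'well')[0],bst(t,'well')[0]]
print('well',tri([(s,w[0]),(t,w[1])]),atz(s,w[0],17),atz(t,w[1],17))
# blue cans tab tops in top view, z=155
for p in [(336+9.5-3,183),(369.5,167.5),(366,231.5)]: print('blue',atz(t,p,155))
for n,d,b in(('s',s,(200,120,340,240)),('t',t,(225,80,290,200)),('sc',s,(195,115,265,165)),('tc',t,(85,165,155,250))):
    x0,y0,x1,y1=b; f=600/(y1-y0); f=min(f,800/(x1-x0)); f=int(f)
    cv2.imwrite(f'pics/h_{n}.png',cv2.resize(d['img'][y0:y1,x0:x1],None,fx=f,fy=f,interpolation=cv2.INTER_CUBIC)); print(n,f)
E
```

```text
tabtop tri [ 495.20133374 -340.4390858   157.98558391] [ 497.07759221 -338.78362563  155.        ] [ 493.86457237 -341.3879418   155.        ]
cartridge [[259.2, 310.4], [271.7, 284.0], [287.9, 301.8], [235.6, 303.6], [312.6, 262.6]] [[354.2, 173.5], [365.5, 198.4], [330.5, 185.0], [349.9, 228.6]]
cartridge_eye [[286.9, 286.0], [261.1, 301.1], [232.8, 286.4], [270.7, 268.2]] [[362.8, 169.5], [374.7, 201.9], [342.0, 185.2], [360.4, 229.3]]
cartridge_tab [[287.9, 282.8], [229.5, 281.3], [258.9, 288.7]] [[364.9, 230.2], [341.2, 184.5], [366.4, 167.1], [376.4, 198.1], [255.7, 154.4]]
hook_seat [[275.1, 178.2], [303.8, 163.5]] [[256.4, 156.3], [377.3, 196.2]]
well [[220.7, 145.5]] []
case [[220.6, 151.3]] [[125.7, 220.8]]
scale [[270.3, 226.7], [312.2, 261.6]] [[253.6, 173.8], [312.2, 135.6]]
hook [576.38964179 -26.90295036 243.52764824] [573.34211115 -24.49193127 240.        ] [580.76098341 -26.84631643 240.        ]Traceback (most recent call last):
  File "<stdin>", line 9, in <module>
IndexError: list index out of range
```

```bash
python3 - <<'E'
from h import *
import pickle
s,t=pickle.load(open('st.pkl','rb'))
for p in [(342.5,183),(369.5,167.5),(366,231.5)]: print('blue',atz(t,p,155))
def grid(d,n,b):
    x0,y0,x1,y1=b; f=int(min(600/(y1-y0),800/(x1-x0)))
    im=cv2.resize(d['img'][y0:y1,x0:x1],None,fx=f,fy=f,interpolation=cv2.INTER_CUBIC)
    im=cv2.convertScaleAbs(im,alpha=1.6)
    for x in range((x0+9)//10*10,x1,10):
        cv2.line(im,((x-x0)*f,0),((x-x0)*f,6),(0,0,255),1); cv2.putText(im,str(x),((x-x0)*f+1,14),0,.35,(0,0,255))
    for y in range((y0+9)//10*10,y1,10):
        cv2.line(im,(0,(y-y0)*f),(6,(y-y0)*f),(0,0,255),1); cv2.putText(im,str(y),(7,(y-y0)*f+4),0,.35,(0,0,255))
    cv2.imwrite(f'pics/g_{n}.png',im)
grid(s,'s',(260,145,345,240)); grid(t,'t',(225,75,290,195)); grid(s,'sc',(200,118,265,170)); grid(t,'tc',(90,170,150,245))
E
```

```text
blue [ 531.9596669 -245.5586567  155.       ]
blue [ 572.49573539 -314.26094325  155.        ]
blue [ 411.28913125 -302.23489149  155.        ]
```

View pics/g_s.png

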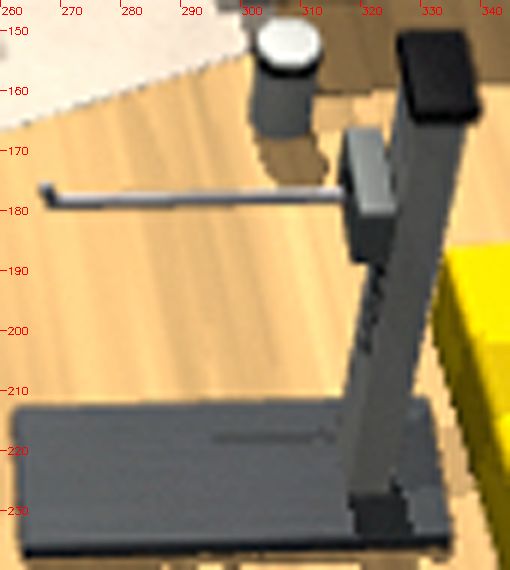

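View pics/g_t.png

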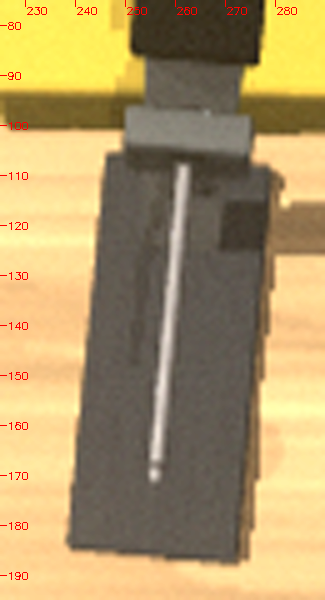

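View pics/g_sc.png

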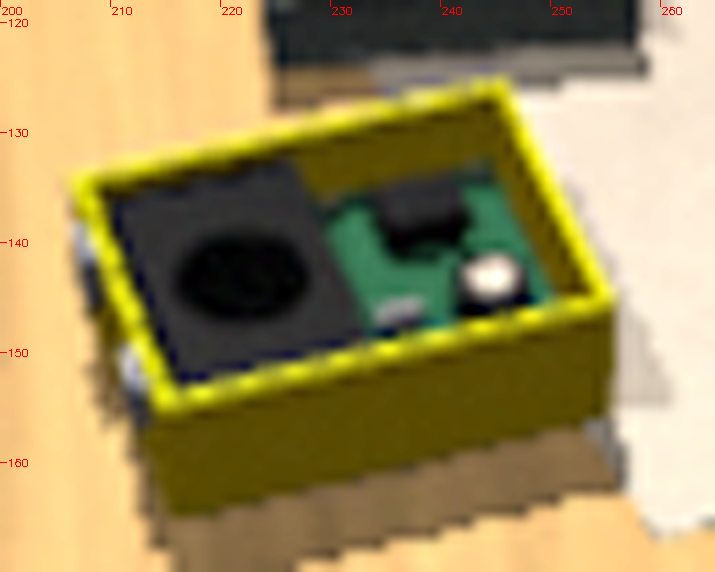

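View pics/g_tc.png

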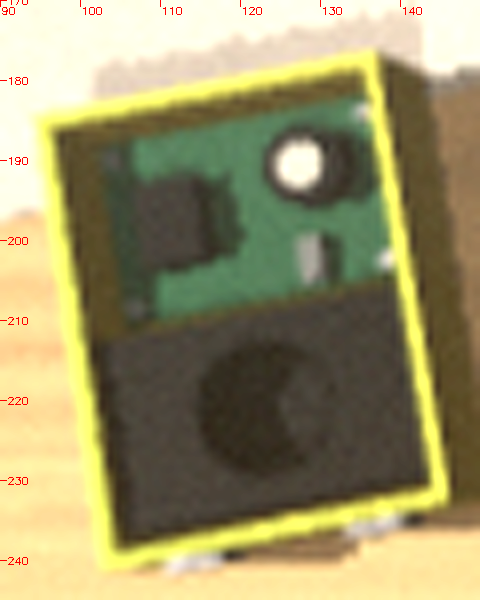

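```bash
cat > fit.py <<'E'
from h import *
import pickle
s,t=pickle.load(open('st.pkl','rb'))
def fit(obs,x0):
    def W(p,L): 
        c,si=np.cos(p[2]),np.sin(p[2]); L=np.array(L,float); return np.array([p[0]+c*L[0]-si*L[1],p[1]+si*L[0]+c*L[1],L[2]])
    def r(p): return np.concatenate([proj(d,W(p,L))[0]-(np.array(px)-0.4) for d,px,L in obs])
    o=least_squares(r,x0,loss='soft_l1'); return o.x,r(o.x).reshape(-1,2)
def show(n,obs,x0):
    for k,o in (('both',obs),('s',[q for q in obs if q[0] is s]),('t',[q for q in obs if q[0] is t])):
        x,r=fit(o,x0); print(n,k,np.round(x,3),np.round(r,1).tolist() if k=='both' else '')
show('scale',[(s,(267,176),(-28,0,254)),(s,(316.5,177),(120,0,240)),(s,(263.5,238.3),(-40,-50,0)),(s,(262.3,212.5),(-40,50,14)),
 (t,(255.3,169.8),(-28,0,254)),(t,(261.3,107.5),(120,0,240)),(t,(238.5,184),(-40,50,14)),(t,(272.5,187),(-40,-50,14))],[575,-27,0])
show('case',[(s,(207,134.5),(-45,60,55)),(s,(214.5,155),(-45,-60,55)),(s,(255,145),(115,-60,55)),(s,(245.5,125.5),(115,60,55)),(s,(221.5,143),(0,0,47)),
 (t,(94.8,184.5),(115,60,55)),(t,(136,177),(115,-60,55)),(t,(144.5,232),(-45,-60,55)),(t,(102.7,240),(-45,60,55)),(t,(121.5,221),(0,0,47))],[480,300,0.1])
E
python3 fit.py
```

```text
scale both [ 5.78421e+02 -2.64360e+01 -7.00000e-02] [[1.0, 0.1], [0.8, 0.8], [-0.6, 1.0], [-1.0, 0.2], [0.4, -1.2], [-0.5, 0.1], [-0.9, 0.6], [-0.5, 0.5]]
scale s [ 5.78229e+02 -2.43300e+01 -6.00000e-02] 
scale t [ 5.78533e+02 -2.73280e+01 -7.10000e-02] 
case both [4.32071e+02 3.44019e+02 2.04000e-01] [[-0.8, -0.4], [-0.1, 0.3], [0.8, 0.9], [0.5, -0.1], [0.3, 0.4], [-1.5, -0.3], [0.1, -0.8], [0.6, 0.8], [-1.1, 1.2], [0.5, -0.1]]
case s [4.31505e+02 3.45181e+02 2.14000e-01] 
case t [4.3241e+02 3.4363e+02 2.0000e-01]
```

```bash
cat >> h.py <<'E'
def mv(target,yaw=None,st=None):
    "shift in tool axes from measured pose to world target with tool down"
    st=st or monitor.get_state(); R=Ro.from_euler('xyz',st['ee_rot']); p=np.array(st['tool_pos'])
    y=st['ee_rot'][2] if yaw is None else yaw
    T=Ro.from_euler('xyz',[np.pi,0,y])
    return np.round(R.inv().apply(np.array(target)-p),1), np.round((R.inv()*T).as_rotvec(),3)
E
python3 -c "
from h import *
print(mv((480,-342,240),0))"
```

```text
(array([ 313.5, -125.9,   -8.7]), array([-0.   , -0.   ,  0.391]))
```

Emit:
{"method": "play_rows", "body": {
  "rows": [20, -8, -9, 0, 0, 0.03, 65, -26, -9, 0, 0, 0.09, 120, -48, -9, 0, 0, 0.16, 175, -70, -9, 0, 0, 0.23, 230, -92, -9, 0, 0, 0.3, 275, -110, -9, 0, 0, 0.35, 303, -121, -9, 0, 0, 0.38, 313.5, -126, -9, 0, 0, 0.391],
  "grip": 0
}}

```text
time: 3.15
tool_pos: [481.5, -340.0, 240.3]
ee_rot: [-3.141, -0.0, 0.003]
wrist_force: [0.3, 0.2, 0.1]
gripper_width: 85.2
```

```bash
python3 - <<'E'
from h import *
import pickle
st=monitor.get_state();print(st['time'],st['tool_pos'],st['ee_rot'],st['wrist_force'])
d=cap('wrist','w1.png');pickle.dump(d,open('w1.pkl','wb'));print(d['eye'],d['attitude'])
for l in('cartridge_tab','cartridge_eye','cartridge'):
  for r in spotter.tip_of(d,l): print(l,np.array(r['position'])*[512,384],r['p'])
cv2.imwrite('pics/w1b.png',cv2.resize(d['img'],(800,600),interpolation=cv2.INTER_CUBIC))
E
```

```text
3.15 [ 481.45741358 -339.95256657  240.2502416 ] [-3.14091710e+00 -3.46003646e-04  2.89079496e-03] [0.28030796 0.22512312 0.11271144]
[ 556.23481527 -339.68777747  382.34627638] [ 2.84390541e+00  4.53491153e-05 -1.56815585e+00]
cartridge_tab [259.584 172.416] 0.88
cartridge_tab [214.8864 266.112 ] 0.83
cartridge_tab [131.4816 123.9936] 0.77
cartridge_tab [223.488  66.816] 0.58
cartridge_eye [150.016  116.0832] 0.98
cartridge_eye [258.0992 162.5088] 0.84
cartridge_eye [227.1232  71.1168] 0.77
cartridge_eye [217.7024 244.4928] 0.69
cartridge [259.4816 144.192 ] 0.88
cartridge [177.6128 114.0096] 0.83
cartridge [230.912  207.5136] 0.59
cartridge [238.4896  72.6912] 0.56
```

View pics/w1b.png

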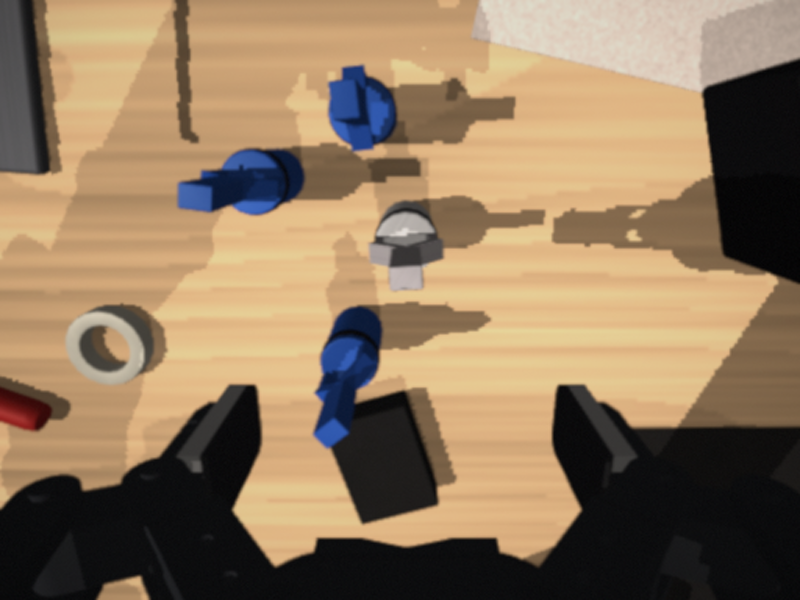

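Wrist view: the silver cartridge sits at (260,155) px, its eye spread left–right (world y) and its tab toward the gripper. A blue decoy at (217,260) is close to the left finger. I enlarge to get the yaw.

```bash
cat >> h.py <<'E'
def grid(d,n,b,al=1.6):
    x0,y0,x1,y1=b; f=int(min(600/(y1-y0),800/(x1-x0)))
    im=cv2.resize(d['img'][y0:y1,x0:x1],None,fx=f,fy=f,interpolation=cv2.INTER_CUBIC)
    im=cv2.convertScaleAbs(im,alpha=al)
    for x in range((x0+9)//10*10,x1,10):
        u=int((x-x0+.5)*f);cv2.line(im,(u,0),(u,6),(0,0,255),1); cv2.putText(im,str(x),(u+1,14),0,.35,(0,0,255))
    for y in range((y0+9)//10*10,y1,10):
        v=int((y-y0+.5)*f);cv2.line(im,(0,v),(6,v),(0,0,255),1); cv2.putText(im,str(y),(7,v+4),0,.35,(0,0,255))
    cv2.imwrite(f'pics/{n}.png',im)
E
python3 -c "
from h import *
import pickle
d=pickle.load(open('w1.pkl','rb'));grid(d,'w1c',(225,120,295,190))"
```

```text
(no output)
```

View pics/w1c.png

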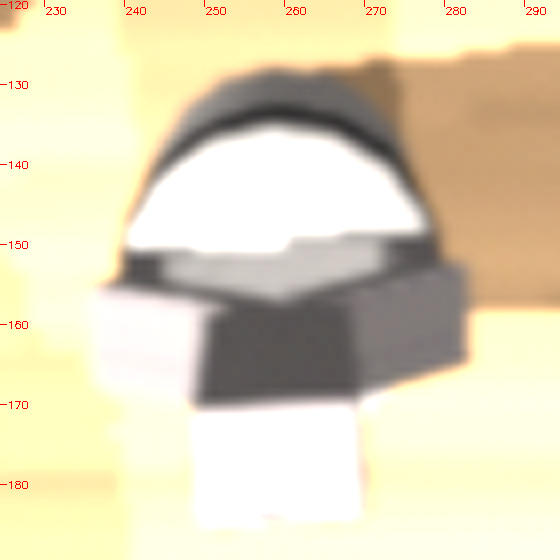

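```bash
python3 - <<'E'
from h import *
import pickle
d=pickle.load(open('w1.pkl','rb'))
obs=[((248.5,170.1),(6,8,155)),((268.9,169.5),(6,-8,155)),((269.9,184.3),(-6,-8,155)),((249.1,184.8),(-6,8,155)),
((236.6,155.5),(6,22,None)),((282.6,152.3),(6,-22,None)),((282.9,164.5),(-6,-22,None)),((235.8,167.6),(-6,22,None))]
def r(p,o=obs):
    c,s=np.cos(p[2]),np.sin(p[2])
    return np.concatenate([proj(d,(p[0]+c*L[0]-s*L[1],p[1]+s*L[0]+c*L[1],p[3] if L[2] is None else L[2]))[0]-px for px,L in o])
o=least_squares(r,[495,-340,0,105],loss='soft_l1');print(o.x,r(o.x).reshape(-1,2).round(1).tolist())
o=least_squares(lambda p:r([*p,0],obs[:4]),[495,-340,0]);print(o.x)
st=monitor.get_state();print(st['tool_pos'],st['ee_rot'])
E
```

```text
[ 4.95690242e+02 -3.39229361e+02  6.17541798e-02  9.20453049e+01] [[-0.9, 0.0], [0.7, -0.7], [0.5, 0.4], [-0.4, 1.1], [-1.8, -0.7], [0.3, -0.3], [0.5, 0.3], [0.1, -0.0]]
[ 4.95851546e+02 -3.39245986e+02  3.92884425e-02]
[ 478.78109749 -343.43842803  240.28762591] [ 3.14095495e+00  6.10326386e-04 -1.66471801e-03]
```

```bash
python3 -c "
from h import *
print(mv((495.7,-339.4,200),0.05)); print(monitor.get_state()['tool_pos'])"
```

```text
(array([16.9, -4.1, 40.3]), array([ 0.001,  0.001, -0.052]))
[ 478.78109749 -343.43842803  240.28762591]
```

Emit:
{"method": "play_rows", "body": {
  "rows": [6, -1.5, 10, 0, 0, -0.02, 14, -3.5, 25, 0, 0, -0.045, 17, -4, 40, 0, 0, -0.052, 17, -4, 60, 0, 0, -0.052, 17, -4, 85, 0, 0, -0.052, 17, -4, 106, 0, 0, -0.052, 17, -4, 118, 0, 0, -0.052, 17, -4, 119, 0, 0, -0.052]
}}

```text
time: 4.35
tool_pos: [496.4, -337.6, 120.0]
ee_rot: [-3.14, 0.002, 0.052]
wrist_force: [1.2, 0.1, 0.6]
gripper_width: 85.4
```

Emit:
{"method": "play_rows", "body": {
  "rows": [0, 0, 0, 0, 0, 0, 0, 0, 0, 0, 0, 0, 0, 0, 0, 0, 0, 0, 0, 0, 0, 0, 0, 0, 0, 0, 0, 0, 0, 0, 0, 0, 0, 0, 0, 0, 0, 0, 0, 0, 0, 0, 0, 0, 0, 0, 0, 0],
  "grip": 1,
  "grip_force": 40
}}

```text
time: 5.35
tool_pos: [497.2, -338.2, 121.7]
ee_rot: [3.141, -0.001, 0.052]
wrist_force: [-0.8, -1.5, 4.7]
gripper_width: 15.2
```

```bash
python3 - <<'E'
from h import *
st=monitor.get_state();print(st['time'],st['tool_pos'],st['ee_rot'],st['wrist_force'],st['gripper_width'])
d=cap('wrist');grid(d,'w2',(0,0,512,384),1.3)
E
```

```text
5.35 [ 497.19713776 -338.21014892  121.725306  ] [ 3.14101421e+00 -6.99571129e-04  5.17046510e-02] [-0.7967943  -1.50591646  4.72860514] 15.241137135235878
```

View pics/w2.png

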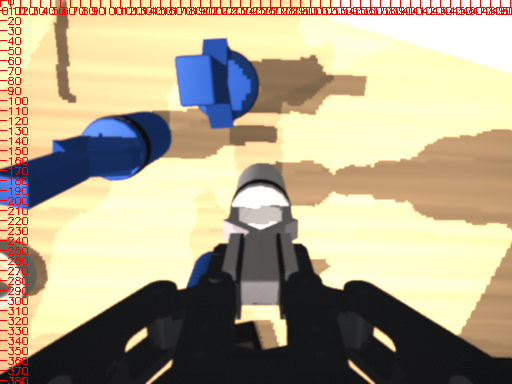

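Emit:
{"method": "play_rows", "body": {
  "rows": [0, 0, -4, 0, 0, 0, 0, 0, -15, 0, 0, 0, 0, 0, -40, 0, 0, 0, 0, 0, -70, 0, 0, 0, 0, 0, -105, 0, 0, 0, 0, 0, -135, 0, 0, 0, 0, 0, -153, 0, 0, 0, 0, 0, -160, 0, 0, 0],
  "grip_force": 60
}}

```text
time: 6.4
tool_pos: [497.2, -337.8, 282.7]
ee_rot: [3.141, -0.001, 0.052]
wrist_force: [0.6, 0.6, -2.9]
gripper_width: 15.4
```

```bash
python3 - <<'E'
from h import *
F=[]
for i in range(8):
    d=cap('side' if i==7 else 'wrist'); st=monitor.get_state(); F.append(st['wrist_force'])
print(np.round(F,2)); print(st['time'],st['tool_pos'],st['ee_rot'],st['gripper_width'])
# approach pose: eye 75mm on -x side of seat; scale yaw -0.07, 1.5 mm grasp offset
ya=-0.07; c,s=np.cos(ya),np.sin(ya)
for a in (-80,-70,0):
    print(a,(578.3+c*a,-26.5+s*a), mv((578.3+c*a,-26.5+s*a,281),-0.07-0.0,st))
grid(d,'s2',(180,180,320,330))
E
```

```text
[[-0.29 -0.   -2.17]
 [-0.07  0.38 -3.98]
 [ 0.44 -0.28 -3.62]
 [ 0.32  0.13 -2.62]
 [-0.78  0.5  -4.79]
 [-0.03  0.9  -3.54]
 [ 0.33  0.65 -3.62]
 [-0.18 -0.96 -3.02]]
6.8 [ 496.71219067 -337.72486051  280.40965294] [-3.14058041e+00  1.15845469e-03  5.19045122e-02] 14.68608760328278
-80 (np.float64(498.4959199797376), np.float64(-20.90457221299738)) (array([ 1.820e+01, -3.163e+02, -3.000e-01]), array([-0.001,  0.001,  0.122]))
-70 (np.float64(508.47142998227037), np.float64(-21.604000686372707)) (array([ 2.810e+01, -3.151e+02, -3.000e-01]), array([-0.001,  0.001,  0.122]))
0 (np.float64(578.3), np.float64(-26.5)) (array([  97.6, -306.6,   -0.4]), array([-0.001,  0.001,  0.122]))
```

View pics/s2.png

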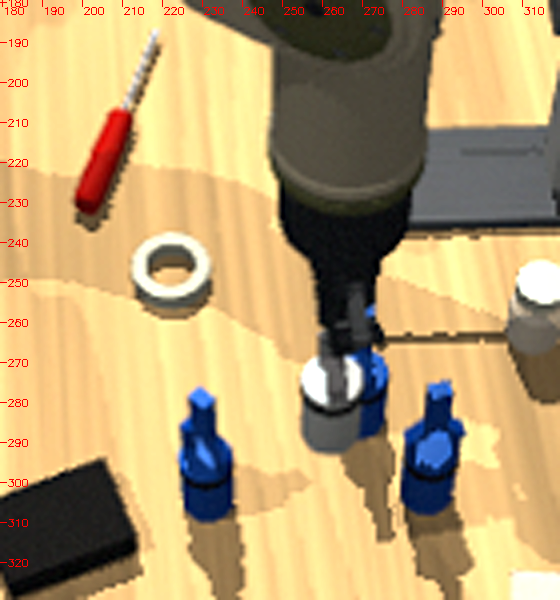

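The cartridge is held and clear of its neighbours (side px (262,280)); it weighs about 3.4 N. I move to the hook's open side.

Emit:
{"method": "play_rows", "body": {
  "rows": [1, -20, 0, 0, 0, 0.01, 4, -62, 0, 0, 0, 0.025, 7, -116, 0, 0, 0, 0.045, 10, -172, 0, 0, 0, 0.067, 13, -228, 0, 0, 0, 0.088, 16, -277, 0, 0, 0, 0.107, 17.5, -306, 0, 0, 0, 0.118, 18, -316, 0, 0, 0, 0.122]
}}

```text
time: 7.8
tool_pos: [498.4, -19.2, 281.3]
ee_rot: [-3.141, -0.0, -0.067]
wrist_force: [0.3, -0.4, -3.6]
gripper_width: 15.2
```

```bash
python3 - <<'E'
from h import *
import pickle
F=[]
for i in range(7):
    d=cap('wrist'); st=monitor.get_state(); F.append(st['wrist_force'][2])
    if i<3: print(st['tool_pos'])
t=cap('top');s=cap('side');st=monitor.get_state()
pickle.dump((d,t,s),open('a1.pkl','wb'))
print(np.round(F,2)); print(st['time'],st['tool_pos'],st['ee_rot'],st['gripper_width'])
grid(d,'a_w',(120,0,512,384),1.4);grid(t,'a_t',(215,90,305,215));grid(s,'a_s',(220,130,340,250))
E
```

```text
[498.45602449 -19.15693376 281.28348178]
[498.50961006 -20.84280336 281.22805891]
[498.53148495 -22.26163696 281.15953278]
[-2.18 -3.66 -3.71 -2.28 -3.12 -3.06 -3.42]
8.25 [498.56954219 -22.47319772 281.2039549 ] [ 3.14155399e+00  2.39655438e-04 -7.18848092e-02] 14.458997112973654
```

View pics/a_w.png

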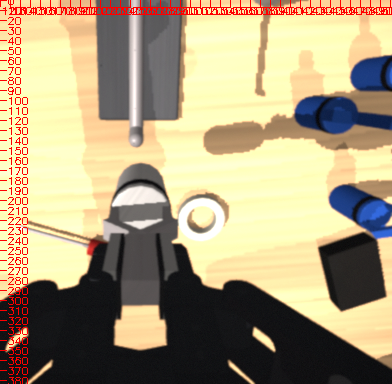

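View pics/a_t.png

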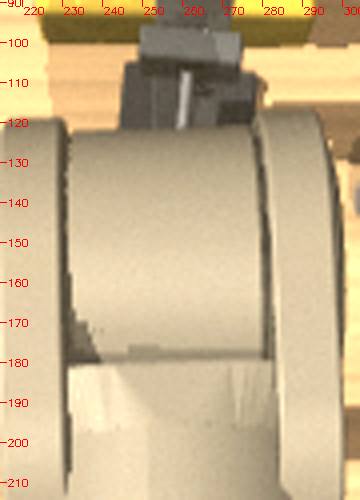

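View pics/a_s.png

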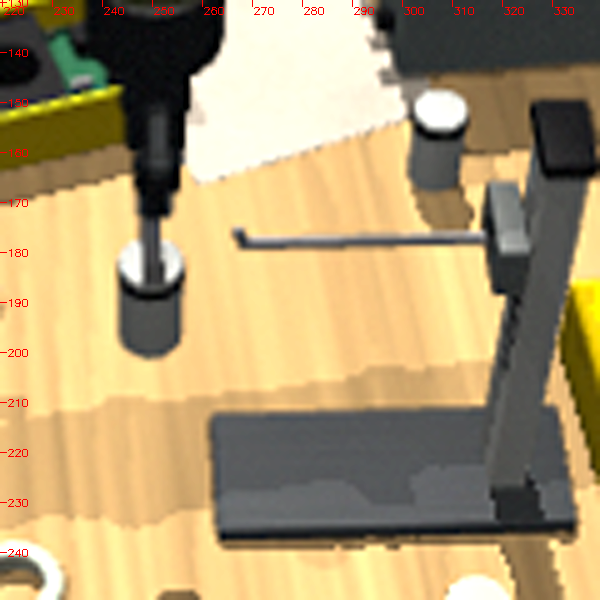

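```bash
python3 - <<'E'
from h import *
import pickle
d,t,s=pickle.load(open('a1.pkl','rb'))
grid(d,'a_w2',(215,0,305,240),1.3); print(d['eye'],d['attitude'])
E
```

```text
[573.25364437 -28.46012803 423.16693116] [ 2.84327180e+00 -9.76830897e-04 -1.64381485e+00]
```

View pics/a_w2.png

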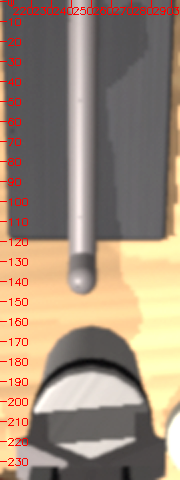

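```bash
python3 - <<'E'
from h import *
import pickle
d,t,s=pickle.load(open('a1.pkl','rb'))
tip=atz(d,(255.8,136.5),254); tb=atz(d,(254.7,5),244); te=atz(d,(255.2,118),244)
print('tip',tip,'bar',te,tb,'dir',np.arctan2(tb[1]-te[1],tb[0]-te[0]))
print('base',atz(d,(219.5,119),14),atz(d,(297.5,119),14))
can=[atz(d,(p,205),281-121.7+70)for p in(231.5,281)]; print('can edges',can)
for sx,n in((236.5,267.5),): pass
# side: tab/can position check of hook/cartridge
print('side tip',atz(s,(267-.0,176.3),254))
print('pred can centre px from TCP', proj(d,(498.6,-22.5,229)), proj(s,(498.6,-22.5,229)))
E
```

```text
tip [550.51094741 -24.80414148 254.        ] bar [559.24214353 -25.03297957 244.        ] [614.61187558 -29.05465959 244.        ] dir -0.07250586102294372
base [543.32594712  23.93481552  14.        ] [536.20459675 -73.24498877  14.        ]
can edges [array([504.75976471,  -5.39951935, 229.3       ]), array([502.43681926, -37.01628162, 229.3       ])]
side tip [548.33958449 -26.78788159 254.        ]
pred can centre px from TCP [[258.84065106 211.97440437]] [[249.97170876 182.21490304]]
```

Emit:
{"method": "play_rows", "body": {
  "rows": [4, 0, 1, 0, 0, 0, 14, 0, 1.5, 0, 0, 0, 28, -0.5, 1.5, 0, 0, 0, 43, -1, 1.5, 0, 0, 0, 58, -1, 1.5, 0, 0, 0, 71, -1, 1.5, 0, 0, 0, 79, -1, 1.5, 0, 0, 0, 81, -1, 1.5, 0, 0, 0]
}}

```text
time: 9.25
tool_pos: [579.8, -26.1, 279.5]
ee_rot: [-3.141, 0.001, -0.07]
wrist_force: [-0.3, -0.1, -3.1]
gripper_width: 15.2
```

```bash
python3 - <<'E'
from h import *
import pickle
F=[];P=[]
for i in range(8):
    d=cap('wrist' if i<7 else 'side'); st=monitor.get_state(); F.append(st['wrist_force']);P.append(st['tool_pos'])
    if i==6: w=d
print(np.round(F,2),np.mean(F,0)); print(st['time'],np.mean(P[2:],0),st['ee_rot'],st['gripper_width'])
grid(w,'b_w',(200,60,320,384),1.3);grid(d,'b_s',(240,150,330,220))
E
```

```text
[[-0.08 -0.16 -3.75]
 [ 0.1   0.55 -3.09]
 [ 0.62 -0.74 -3.91]
 [-0.29  0.23 -3.16]
 [-0.01  0.4  -3.14]
 [-0.59 -0.36 -3.11]
 [-0.76 -0.49 -1.95]
 [ 0.3   0.48 -3.19]] [-0.08951867 -0.01215773 -3.16179857]
9.65 [579.22513577 -26.05461998 280.01747324] [ 3.14156237e+00 -3.61808962e-04 -7.01525215e-02] 15.08864537123265
```

View pics/b_w.png

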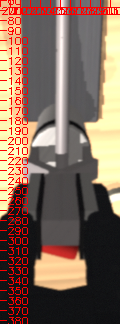

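View pics/b_s.png

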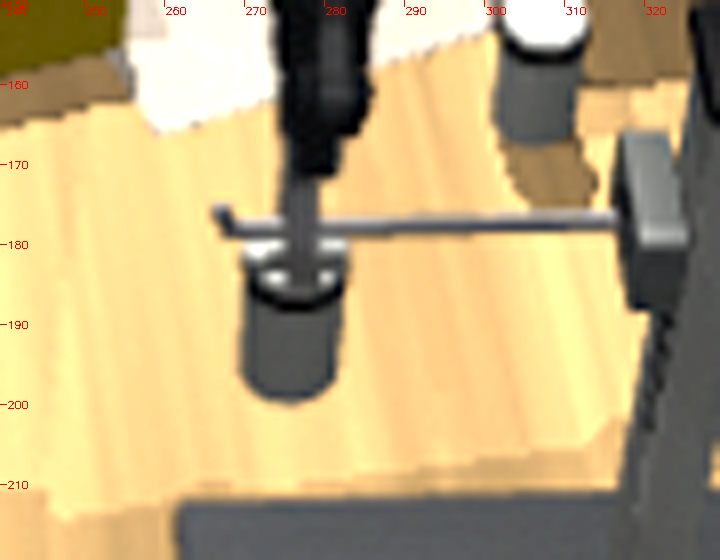

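The side view shows the bar at (277,178) px running through the eye, with the cartridge centred on the seat. I start easing down.

Emit:
{"method": "play_rows", "body": {
  "rows": [0, 0, 2, 0, 0, 0, 0, 0, 5, 0, 0, 0, 0, 0, 8, 0, 0, 0, 0, 0, 11, 0, 0, 0, 0, 0, 14, 0, 0, 0, 0, 0, 17, 0, 0, 0, 0, 0, 20, 0, 0, 0, 0, 0, 23, 0, 0, 0]
}}

```text
time: 10.65
tool_pos: [579.4, -26.2, 256.7]
ee_rot: [3.142, -0.0, -0.07]
wrist_force: [-0.3, 0.1, -2.6]
gripper_width: 15.2
```

Emit:
{"method": "play_rows", "body": {
  "rows": [0, 0, 3, 0, 0, 0, 0, 0, 6, 0, 0, 0, 0, 0, 9, 0, 0, 0, 0, 0, 12, 0, 0, 0, 0, 0, 15, 0, 0, 0, 0, 0, 18, 0, 0, 0, 0, 0, 20, 0, 0, 0, 0, 0, 21, 0, 0, 0]
}}

```text
time: 11.65
tool_pos: [579.5, -26.2, 235.8]
ee_rot: [3.142, -0.0, -0.07]
wrist_force: [0.1, -0.5, -2.2]
gripper_width: 15.0
```

```bash
cat > meas.py <<'E'
from h import *
import sys
n=int(sys.argv[1]);F=[];P=[]
for i in range(n):
    d=cap('side'); st=monitor.get_state(); F.append(st['wrist_force']);P.append(st['tool_pos'])
F=np.array(F);print(np.round(F[:,2],2).tolist(),'mean',F.mean(0).round(2),'se',(F.std(0)/np.sqrt(n)).round(2)); print(st['time'],np.mean(P[1:],0),st['ee_rot'],st['gripper_width'])
grid(d,sys.argv[2],(240,150,340,225))
E
python3 meas.py 10 d_s
```

```text
[-2.16, -1.82, -1.68, -1.66, -2.36, -1.32, -1.0, -1.66, -2.06, -1.61] mean [-0.23 -0.82 -1.73] se [0.14 0.25 0.12]
12.15 [579.46619882 -26.14196433 235.90468439] [-3.14155970e+00 -9.97875204e-05 -7.01738909e-02] 14.77856117578424
```

View pics/d_s.png

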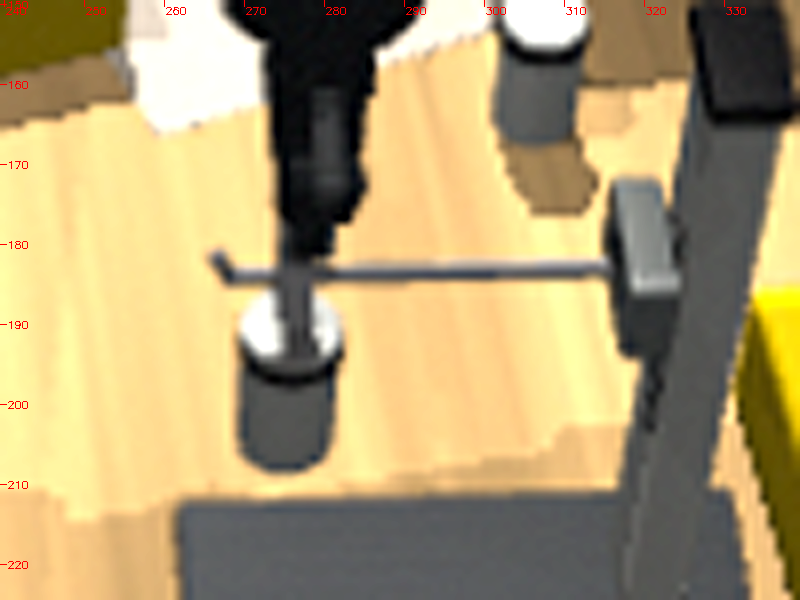

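Emit:
{"method": "play_rows", "body": {
  "rows": [0, 0, 2, 0, 0, 0, 0, 0.3, 5, 0, 0, 0, 0, 0.6, 8, 0, 0, 0, 0, 0.9, 11, 0, 0, 0, 0, 1.2, 14, 0, 0, 0, 0, 1.5, 17, 0, 0, 0, 0, 1.5, 20, 0, 0, 0, 0, 1.5, 21, 0, 0, 0]
}}

```text
time: 13.15
tool_pos: [579.4, -27.0, 214.7]
ee_rot: [-3.141, -0.0, -0.07]
wrist_force: [0.3, 2.8, -1.1]
gripper_width: 15.1
```

```bash
python3 meas.py 16 e_s
```

```text
[-0.09, -0.76, -0.36, -0.51, -1.03, -0.25, 1.0, -0.52, -0.76, -0.94, 1.26, -0.28, -1.23, -1.07, 0.49, 0.26] mean [ 0.64  4.6  -0.3 ] se [0.18 0.26 0.18]
13.95 [579.40152098 -27.07955715 214.92232819] [-3.14101648e+00 -1.89321766e-04 -6.97317407e-02] 14.898982655387746
```

Emit:
{"method": "play_rows", "body": {
  "rows": [0, -0.2, 0, 0, 0, 0, 0, -0.4, 0, 0, 0, 0, 0, -0.6, 1, 0, 0, 0, 0, -0.8, 2, 0, 0, 0, 0, -0.8, 3, 0, 0, 0, 0, -0.8, 3, 0, 0, 0, 0, -0.8, 3, 0, 0, 0, 0, -0.8, 3, 0, 0, 0]
}}

```text
time: 14.95
tool_pos: [579.4, -27.0, 211.9]
ee_rot: [3.141, -0.0, -0.07]
wrist_force: [0.5, 2.3, -0.9]
gripper_width: 15.4
```

```bash
python3 meas.py 20 f_s
```

```text
[-0.54, 0.06, 0.81, 0.09, -0.62, 0.28, 0.12, -0.2, -0.61, -0.74, -0.08, -0.75, 0.68, -0.02, -0.49, 0.2, 0.24, 0.56, -0.36, -0.26] mean [ 0.76  1.8  -0.08] se [0.08 0.14 0.1 ]
15.95 [579.39622803 -26.98529499 211.83880226] [ 3.14145871e+00 -6.24098615e-05 -7.03043236e-02] 14.64726655718098
```

View pics/f_s.png

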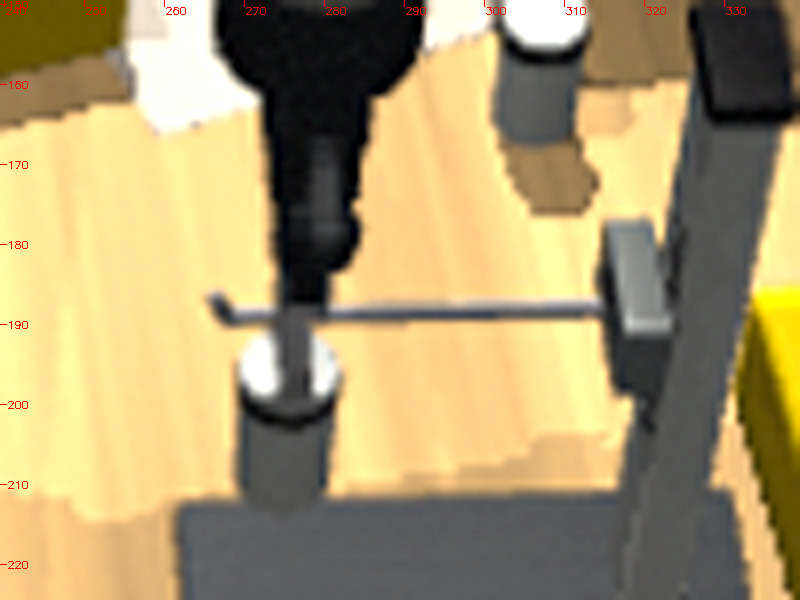

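Emit:
{"method": "play_rows", "body": {
  "rows": [0, -0.1, 0, 0, 0, 0, 0, -0.2, 0, 0, 0, 0, 0, -0.3, 0.5, 0, 0, 0, 0, -0.4, 1, 0, 0, 0, 0, -0.4, 1, 0, 0, 0, 0, -0.4, 1, 0, 0, 0, 0, -0.4, 1, 0, 0, 0, 0, -0.4, 1, 0, 0, 0]
}}

```text
time: 16.95
tool_pos: [579.4, -26.8, 210.8]
ee_rot: [3.141, 0.0, -0.071]
wrist_force: [0.4, -2.7, 0.0]
gripper_width: 15.1
```

```bash
python3 meas.py 12 f2_s
```

```text
[-0.04, 0.01, -0.78, 0.05, -0.07, -0.25, -0.47, -0.31, 0.45, -0.65, -0.49, -0.07] mean [ 0.18 -3.58 -0.22] se [0.13 0.22 0.1 ]
17.55 [579.39704273 -26.73877308 210.82359173] [ 3.14129029e+00  2.14683763e-05 -7.04675607e-02] 14.969081633779245
```

Emit:
{"method": "play_rows", "body": {
  "rows": [0, 0.1, 0.5, 0, 0, 0, 0, 0.2, 1, 0, 0, 0, 0, 0.2, 1.5, 0, 0, 0, 0, 0.2, 1.5, 0, 0, 0, 0, 0.2, 1.5, 0, 0, 0, 0, 0.2, 1.5, 0, 0, 0, 0, 0.2, 1.5, 0, 0, 0, 0, 0.2, 1.5, 0, 0, 0]
}}

```text
time: 18.55
tool_pos: [579.4, -26.7, 209.3]
ee_rot: [3.142, -0.0, -0.07]
wrist_force: [0.7, -4.7, -0.1]
gripper_width: 15.2
```

```bash
python3 meas.py 14 f3_s
```

```text
[-0.32, 0.11, 0.48, -0.14, 0.58, 0.37, 0.12, 0.03, 0.39, -0.0, -0.25, 0.51, 0.1, -0.2] mean [ 0.1  -4.99  0.13] se [0.17 0.17 0.08]
19.25 [579.40485727 -26.67094297 209.334882  ] [ 3.14155605e+00 -2.18399129e-06 -7.02523646e-02] 14.967652598778105
```

Emit:
{"method": "play_rows", "body": {
  "rows": [0, 0.1, 0, 0, 0, 0, 0, 0.2, 0, 0, 0, 0, 0, 0.3, 0, 0, 0, 0, 0, 0.4, 0, 0, 0, 0, 0, 0.4, 0, 0, 0, 0, 0, 0.4, 0, 0, 0, 0, 0, 0.4, 0, 0, 0, 0, 0, 0.4, 0, 0, 0, 0]
}}

```text
time: 20.25
tool_pos: [579.4, -26.8, 209.3]
ee_rot: [-3.141, -0.0, -0.07]
wrist_force: [0.5, -3.8, 1.4]
gripper_width: 15.0
```

```bash
python3 meas.py 12 f4_s
```

```text
[0.23, -0.59, -0.3, 0.31, -0.18, -0.35, -0.45, 0.12, -0.69, 0.37, -0.74, -0.64] mean [ 0.49 -2.26 -0.24] se [0.11 0.22 0.11]
20.85 [579.38909742 -26.77025073 209.33890036] [-3.14130995e+00 -8.32296878e-06 -6.99708932e-02] 14.953622351074706
```

Emit:
{"method": "play_rows", "body": {
  "rows": [0, 0.1, 0, 0, 0, 0, 0, 0.2, 0, 0, 0, 0, 0, 0.3, 0, 0, 0, 0, 0, 0.3, 0, 0, 0, 0, 0, 0.3, 0, 0, 0, 0, 0, 0.3, 0, 0, 0, 0, 0, 0.3, 0, 0, 0, 0, 0, 0.3, 0, 0, 0, 0]
}}

```text
time: 21.85
tool_pos: [579.4, -26.9, 209.3]
ee_rot: [-3.141, -0.0, -0.07]
wrist_force: [0.8, 2.1, -0.5]
gripper_width: 15.4
```

```bash
python3 meas.py 8 f5_s
```

```text
[0.56, -0.19, 0.09, -0.84, 0.16, 0.13, 0.08, -0.31] mean [ 0.85  2.42 -0.04] se [0.09 0.14 0.14]
22.25 [579.38594086 -26.95494988 209.34713203] [-3.14119035e+00  1.86133584e-05 -6.98308007e-02] 14.898821018433972
```

Emit:
{"method": "play_rows", "body": {
  "rows": [0, 0, 0, 0, 0, 0, 0, 0, 0, 0, 0, 0, 0, 0, 0, 0, 0, 0, 0, 0, 0, 0, 0, 0, 0, 0, 0, 0, 0, 0, 0, 0, 0, 0, 0, 0, 0, 0, 0, 0, 0, 0, 0, 0, 0, 0, 0, 0],
  "grip": 0.4,
  "grip_force": 20
}}

```text
time: 23.25
tool_pos: [579.4, -27.3, 209.3]
ee_rot: [-3.142, -0.0, -0.07]
wrist_force: [0.3, 0.5, -0.3]
gripper_width: 51.0
```

```bash
python3 - <<'E'
from h import *
I=[]
for i in range(12): 
    d=cap('side'); I.append(d['img'][165:225,255:300].copy())
w=cap('wrist'); grid(w,'h_w',(180,100,340,384),1.3)
for i in range(3): cap('side')
d=cap('side'); I.append(d['img'][165:225,255:300].copy())
for i in range(1,13): print(i, np.abs(I[i].astype(int)-I[-1].astype(int)).mean().round(2),end=' ')
st=monitor.get_state();print(st['time'],st['wrist_force'],st['gripper_width'],st['tool_pos'])
grid(d,'h_s',(240,150,340,225))
E
```

```text
1 0.66 2 0.66 3 0.66 4 0.68 5 0.67 6 0.66 7 0.65 8 0.69 9 0.66 10 0.66 11 0.66 12 0.0 24.1 [-0.18702446 -0.70487691 -0.2466103 ] 51.50090867062337 [579.34756423 -27.29090997 209.33458266]
```

View pics/h_s.png

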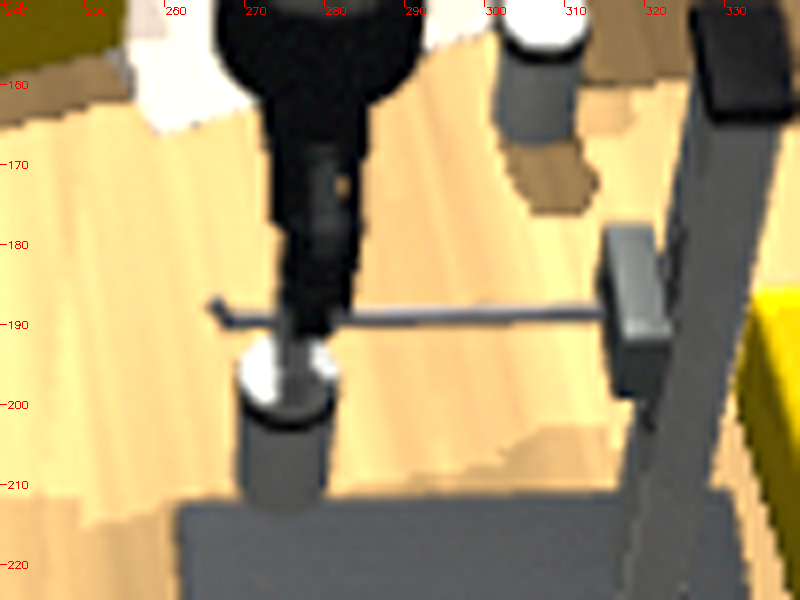

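View pics/h_w.png

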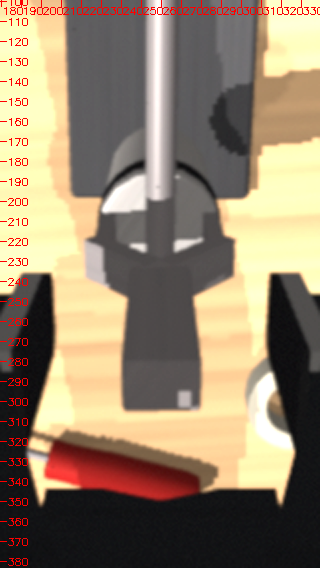

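Hanging still: the side frames do not change over 0.8 s, the bar is at row 189 px, and the fingers stand clear at 212 and 303 px in the wrist view. I hold another second, then close partway to centre.

Emit:
{"method": "play_rows", "body": {
  "rows": [0, 0, 0, 0, 0, 0, 0, 0, 0, 0, 0, 0, 0, 0, 0, 0, 0, 0, 0, 0, 0, 0, 0, 0, 0, 0, 0, 0, 0, 0, 0, 0, 0, 0, 0, 0, 0, 0, 0, 0, 0, 0, 0, 0, 0, 0, 0, 0]
}}

```text
time: 25.1
tool_pos: [579.3, -27.3, 209.3]
ee_rot: [-3.142, -0.0, -0.07]
wrist_force: [0.3, -0.1, 1.1]
gripper_width: 51.7
```

Emit:
{"method": "play_rows", "body": {
  "rows": [0, -0.4, 0, 0, 0, 0, 0, -0.4, 0, 0, 0, 0, 0, -0.4, 0, 0, 0, 0, 0, -0.4, 0, 0, 0, 0, 0, -0.4, 0, 0, 0, 0, 0, -0.4, 0, 0, 0, 0, 0, -0.4, 0, 0, 0, 0, 0, -0.4, 0, 0, 0, 0],
  "grip": 0.7
}}

```text
time: 26.1
tool_pos: [579.4, -26.9, 209.3]
ee_rot: [-3.141, -0.0, -0.07]
wrist_force: [-0.2, -0.2, 0.1]
gripper_width: 25.3
```

```bash
python3 meas.py 3 i_s; python3 -c "
from h import *
w=cap('wrist'); grid(w,'i_w',(210,200,310,330),1.6)"
```

```text
[0.37, -0.14, 0.0] mean [-0.68  0.51  0.08] se [0.09 0.17 0.12]
26.25 [579.39791221 -26.8753748  209.35879223] [-3.14152444e+00 -6.11240542e-05 -7.01400306e-02] 25.35053071491171
```

View pics/i_w.png

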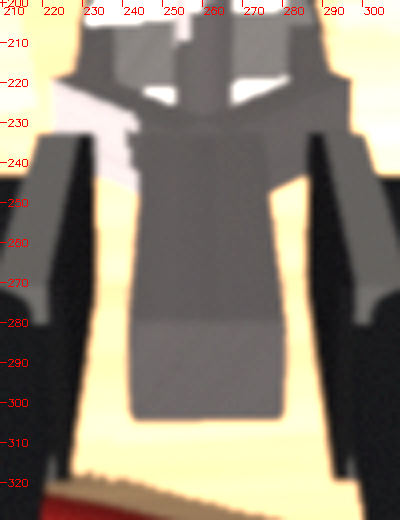

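Emit:
{"method": "play_rows", "body": {
  "rows": [0, 0.2, 0, 0, 0, 0, 0, 0.2, 0, 0, 0, 0, 0, 0.2, 0, 0, 0, 0, 0, 0.2, 0, 0, 0, 0, 0, 0.2, 0, 0, 0, 0, 0, 0.2, 0, 0, 0, 0, 0, 0.2, 0, 0, 0, 0, 0, 0.2, 0, 0, 0, 0],
  "grip": 0.78
}}

```text
time: 27.3
tool_pos: [579.4, -27.1, 209.3]
ee_rot: [-3.142, -0.0, -0.07]
wrist_force: [0.2, -0.3, 0.3]
gripper_width: 19.0
```

Emit:
{"method": "play_rows", "body": {
  "rows": [0, 0, 0, 0, 0, 0, 0, 0, 0, 0, 0, 0, 0, 0, 0, 0, 0, 0, 0, 0, 0, 0, 0, 0, 0, 0, 0, 0, 0, 0, 0, 0, 0, 0, 0, 0, 0, 0, 0, 0, 0, 0, 0, 0, 0, 0, 0, 0],
  "grip": 0.82
}}

```text
time: 28.3
tool_pos: [579.3, -27.1, 209.3]
ee_rot: [-3.142, 0.0, -0.07]
wrist_force: [-0.3, -0.7, -0.1]
gripper_width: 15.8
```

Emit:
{"method": "play_rows", "body": {
  "rows": [0, 0, 0, 0, 0, 0, 0, 0, 0, 0, 0, 0, 0, 0, 0, 0, 0, 0, 0, 0, 0, 0, 0, 0, 0, 0, 0, 0, 0, 0, 0, 0, 0, 0, 0, 0, 0, 0, 0, 0, 0, 0, 0, 0, 0, 0, 0, 0],
  "grip": 1,
  "grip_force": 60
}}

```text
time: 29.3
tool_pos: [579.4, -27.1, 209.3]
ee_rot: [-3.141, -0.0, -0.07]
wrist_force: [-0.5, -0.6, -0.0]
gripper_width: 15.2
```

```bash
python3 meas.py 6 j_s
```

```text
[-0.15, -0.39, -0.34, 0.28, 0.75, 0.64] mean [-0.11 -0.29  0.13] se [0.22 0.1  0.19]
29.6 [579.36670148 -27.09767323 209.33443567] [-3.14151972e+00 -3.57436447e-05 -7.01798320e-02] 15.024845425273679
```

View pics/j_s.png

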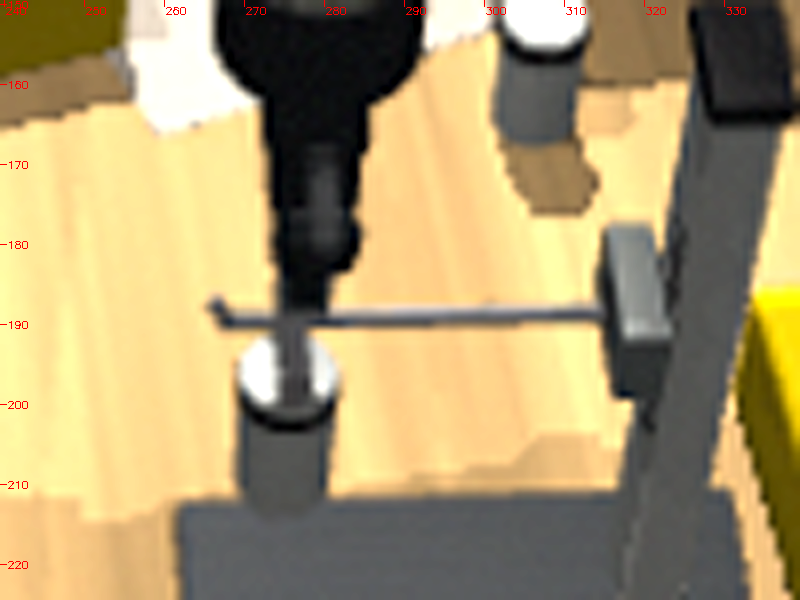

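Emit:
{"method": "play_rows", "body": {
  "rows": [0, 0, -1, 0, 0, 0, 0, 0, -3, 0, 0, 0, 0, 0, -6, 0, 0, 0, 0, 0, -9, 0, 0, 0, 0, 0, -12, 0, 0, 0, 0, 0, -15, 0, 0, 0, 0, 0, -18, 0, 0, 0, 0, 0, -21, 0, 0, 0]
}}

```text
time: 30.6
tool_pos: [579.3, -27.1, 230.4]
ee_rot: [-3.141, 0.0, -0.07]
wrist_force: [1.7, 0.1, -1.0]
gripper_width: 14.9
```

Emit:
{"method": "play_rows", "body": {
  "rows": [0, 0, -3, 0, 0, 0, 0, 0, -6, 0, 0, 0, 0, 0, -9, 0, 0, 0, 0, 0, -12, 0, 0, 0, 0, 0, -15, 0, 0, 0, 0, 0, -18, 0, 0, 0, 0, 0, -21, 0, 0, 0, 0, 0, -24, 0, 0, 0]
}}

```text
time: 31.6
tool_pos: [579.3, -27.1, 254.5]
ee_rot: [-3.142, 0.0, -0.07]
wrist_force: [-0.3, 0.2, -2.8]
gripper_width: 14.8
```

Emit:
{"method": "play_rows", "body": {
  "rows": [0, 0, -3, 0, 0, 0, 0, 0, -6, 0, 0, 0, 0, 0, -9, 0, 0, 0, 0, 0, -12, 0, 0, 0, 0, 0, -15, 0, 0, 0, 0, 0, -18, 0, 0, 0, 0, 0, -21, 0, 0, 0, 0, 0, -24, 0, 0, 0]
}}

```text
time: 32.6
tool_pos: [579.4, -27.1, 278.5]
ee_rot: [-3.141, 0.0, -0.07]
wrist_force: [0.1, 0.6, -3.5]
gripper_width: 14.9
```

```bash
python3 meas.py 8 k_s
```

```text
[-3.43, -4.02, -2.93, -3.87, -3.94, -3.23, -3.31, -2.8] mean [ 0.12  0.15 -3.44] se [0.13 0.15 0.15]
33.0 [579.3779628  -27.09137065 278.3458023 ] [-3.14154541e+00  2.22612615e-04 -7.01886404e-02] 14.943846454177399
```

View pics/k_s.png

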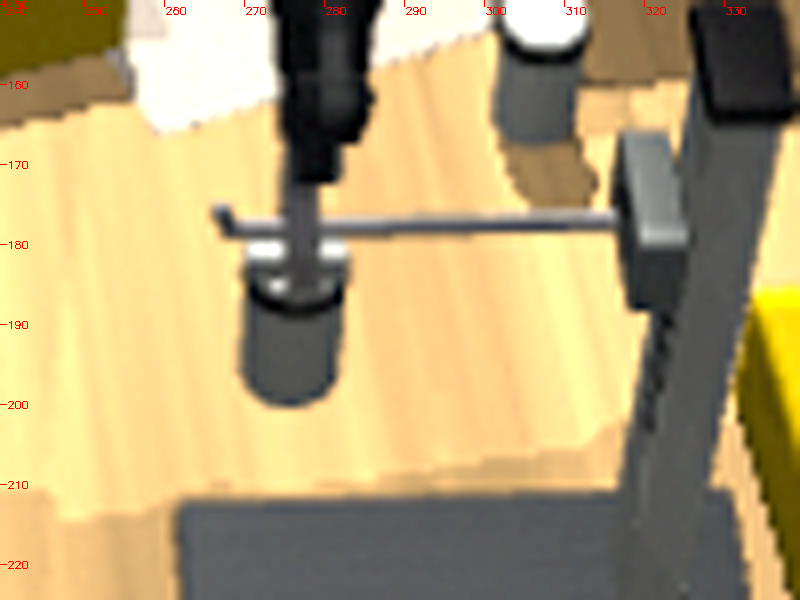

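The hook is back up, its bar at row 178 px as before, with the bar inside the opening. I raise 1.5 mm and back out.

Emit:
{"method": "play_rows", "body": {
  "rows": [-2, 0, -1.5, 0, 0, 0, -10, 0, -1.5, 0, 0, 0, -24, 0, -1.5, 0, 0, 0, -40, 0, -1.5, 0, 0, 0, -56, 0, -1.5, 0, 0, 0, -72, 0, -1.5, 0, 0, 0, -84, 0, -1.5, 0, 0, 0, -88, 0, -1.5, 0, 0, 0]
}}

```text
time: 34.0
tool_pos: [491.0, -20.9, 280.2]
ee_rot: [3.141, -0.001, -0.07]
wrist_force: [-0.1, -0.2, -3.2]
gripper_width: 14.9
```

```bash
python3 - <<'E'
from h import *
for i in range(5): d=cap('side')
st=monitor.get_state(); print(st['time'],st['tool_pos'],st['ee_rot'])
grid(d,'l_s',(220,130,340,225))
# case yaw .204; any cartridge yaw ok. stage above well at z: underside 100 -> TCP 222
print(mv((432.5,344,222),0.2,st))
E
```

```text
34.25 [491.91143332 -20.97571598 279.75388727] [-3.14144518e+00 -4.39519882e-05 -7.02093619e-02]
(array([ -84.9, -359.9,   57.8]), array([-0.  , -0.  , -0.27]))
```

View pics/l_s.png

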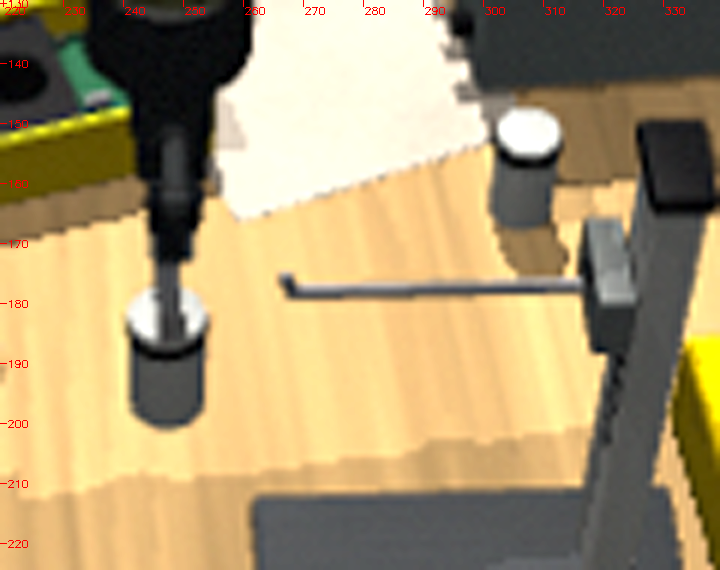

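```bash
python3 - <<'E'
from h import *
print(mv((356,328,225),0.2))
E
```

```text
(array([-160.1, -338.6,   54.8]), array([-0.  , -0.  , -0.27]))
```

Emit:
{"method": "play_rows", "body": {
  "rows": [-7, -15, 2, 0, 0, -0.01, -24, -50, 8, 0, 0, -0.04, -50, -105, 17, 0, 0, -0.085, -80, -169, 27, 0, 0, -0.135, -110, -233, 37, 0, 0, -0.185, -136, -288, 46, 0, 0, -0.23, -153, -324, 52, 0, 0, -0.26, -160, -338.5, 55, 0, 0, -0.27]
}}

```text
time: 35.25
tool_pos: [351.8, 332.4, 224.6]
ee_rot: [-3.14, 0.001, 0.208]
wrist_force: [0.8, 0.1, -3.3]
gripper_width: 15.1
```

```bash
python3 - <<'E'
from h import *
import pickle
for i in range(5): d=cap('wrist')
st=monitor.get_state(); print(st['time'],st['tool_pos'],st['ee_rot'])
t=cap('top');s=cap('side');pickle.dump((d,t,s),open('m.pkl','wb'))
grid(d,'m_w',(100,0,420,384),1.5); grid(s,'m_s',(170,100,270,175))
E
```

```text
35.5 [356.39300132 326.83443643 224.77838889] [3.14093677e+00 4.12680906e-05 1.97974213e-01]
```

View pics/m_w.png

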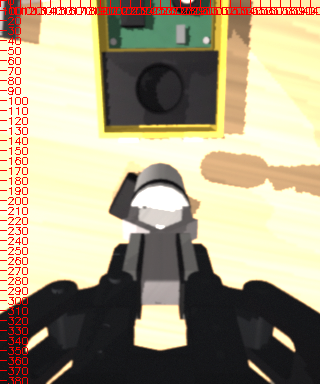

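View pics/m_s.png

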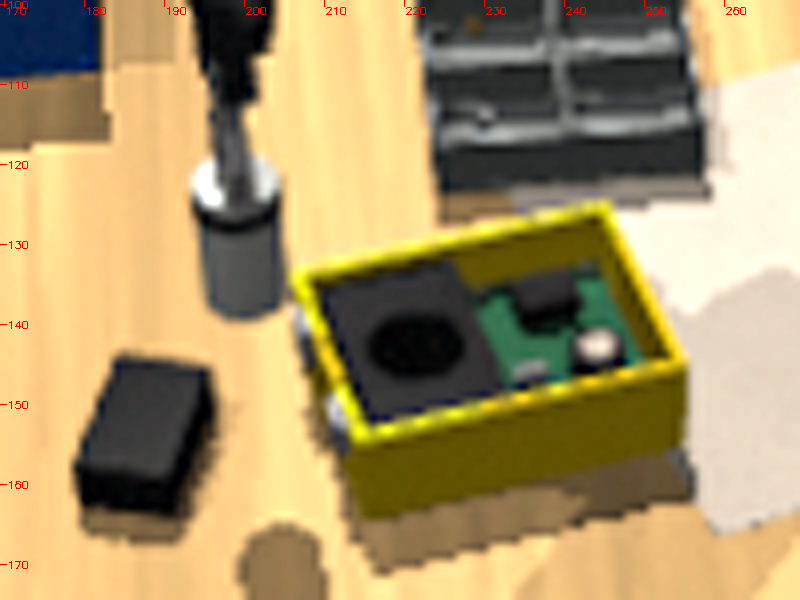

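The well is visible in the wrist view at about (260,90) px. I enlarge it to find the rim.

```bash
python3 - <<'E'
from h import *
import pickle
d,t,s=pickle.load(open('m.pkl','rb'))
grid(d,'m_w2',(195,40,330,140),2.5)
grid(d,'m_w3',(205,150,315,240),1.2)
E
```

```text
(no output)
```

View pics/m_w2.png

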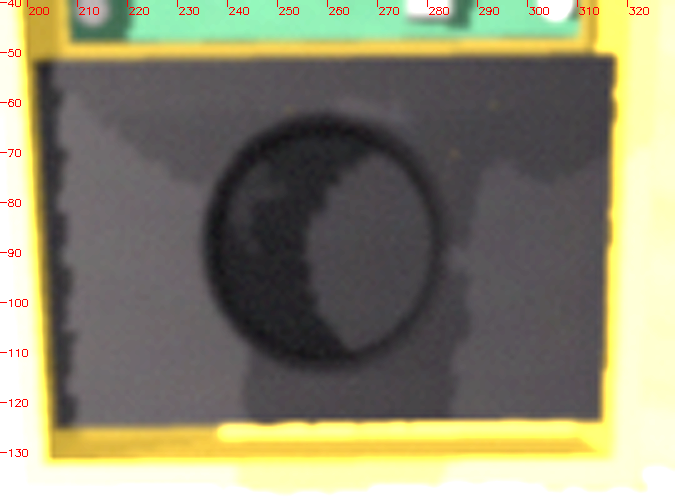

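View pics/m_w3.png

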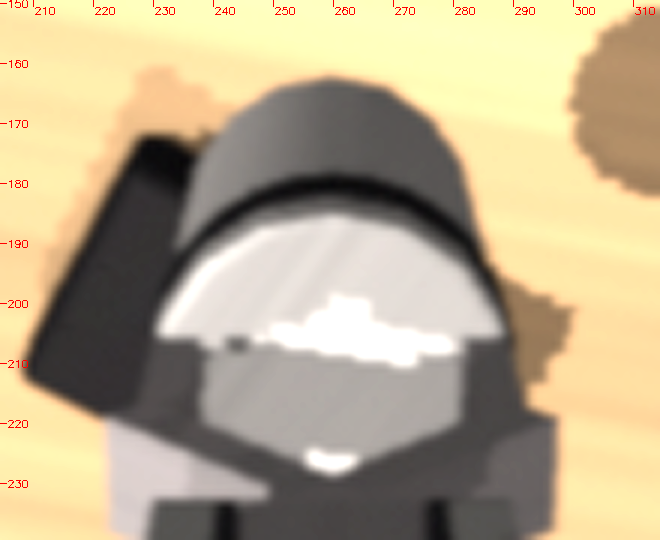

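```bash
python3 - <<'E'
from h import *
import pickle
d,t,s=pickle.load(open('m.pkl','rb'))
print(d['eye'],d['attitude'])
w=atz(d,(258.9,87.7),47); print('well c',w)
ring=np.array([atz(d,p,47) for p in((235.3,87.7),(282.5,87.7),(258.9,61.9),(258.9,113.5))]);print(ring.round(1).tolist(), 'mid',ring[:2].mean(0),ring[2:].mean(0))
for P in('s','t'):
    D={'s':s,'t':t}[P]
print('side well', atz(s,(170+415/8-.5,100+343/8-.5),47))
tcp=np.array([356.39,326.83]); zu=224.78-121.9
a=atz(d,(260.2,162.3),zu); e=atz(d,(259.9,205),zu+70)
u=np.array([np.cos(.198),np.sin(.198)]);v=np.array([-u[1],u[0]])
print('bottom apex rel tcp (fwd,left)',(a[:2]-tcp)@u,(a[:2]-tcp)@v,' top mid',(e[:2]-tcp)@u,(e[:2]-tcp)@v)
b=atz(d,(259.2,185.0),zu+70); print('top apex',(b[:2]-tcp)@u,(b[:2]-tcp)@v)
# side view can: 
print('side pred bottom centre',proj(s,(*tcp,zu)),'top centre',proj(s,(*tcp,zu+70)))
st=monitor.get_state();print(st['tool_pos'],mv((*w[:2],200),None,st))
E
```

```text
[429.25055645 342.45196637 366.70649926] [ 2.84308065e+00 -1.07029382e-03 -1.37153456e+00]
well c [431.91482428 343.6157703   47.        ]
[[427.5, 365.6, 47.0], [436.4, 321.6, 47.0], [454.5, 348.2, 47.0], [408.4, 338.9, 47.0]] mid [431.92823674 343.6171484   47.        ] [431.43975566 343.52043488  47.        ]
side well [432.07224351 347.43841341  47.        ]
bottom apex rel tcp (fwd,left) 17.145546595639953 0.3832493658295155  top mid 4.485059303601683 0.6921713643019758
top apex 17.82473122121293 1.1485499434249933
side pred bottom centre [[200.47364939 136.81266453]] top centre [[199.0152904  122.37004684]]
[356.72741977 326.66919483 224.97361193] (array([77. , -1.9, 25. ]), array([ 0., -0., -0.]))
```

```bash
python3 - <<'E'
from h import *
print(mv((433.7,343.6,188)))
E
```

```text
(array([78.8, -1.6, 37. ]), array([ 0., -0., -0.]))
```

Emit:
{"method": "play_rows", "body": {
  "rows": [6, -0.2, 3, 0, 0, 0, 18, -0.5, 8, 0, 0, 0, 34, -0.8, 14, 0, 0, 0, 50, -1.2, 21, 0, 0, 0, 64, -1.4, 28, 0, 0, 0, 74, -1.6, 34, 0, 0, 0, 79, -1.6, 37, 0, 0, 0, 79, -1.6, 37, 0, 0, 0]
}}

```text
time: 36.6
tool_pos: [432.8, 345.2, 187.6]
ee_rot: [-3.141, 0.001, 0.2]
wrist_force: [-1.2, -0.6, -3.6]
gripper_width: 14.9
```

```bash
python3 - <<'E'
from h import *
import pickle
for i in range(5): d=cap('wrist')
st=monitor.get_state(); print(st['time'],st['tool_pos'],st['ee_rot'],st['wrist_force'])
s=cap('side');pickle.dump((d,s),open('n.pkl','wb'))
grid(d,'n_w',(190,60,330,240),2.2); grid(s,'n_s',(190,90,265,165))
E
```

```text
36.85 [432.58626223 345.40994962 188.29236832] [-3.14144592e+00 -7.03797783e-04  2.00337614e-01] [-0.3342035  -0.20085315 -4.09633255]
```

View pics/n_w.png

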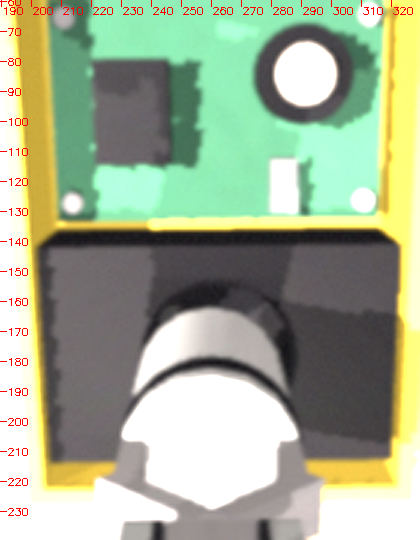

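View pics/n_s.png

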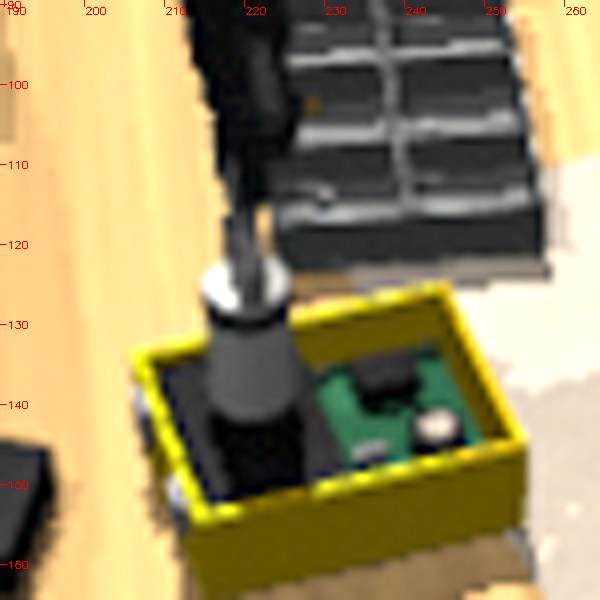

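Emit:
{"method": "play_rows", "body": {
  "rows": [0.4, 1, 2, 0, 0, 0, 0.7, 2, 4, 0, 0, 0, 0.7, 2, 6, 0, 0, 0, 0.7, 2, 8, 0, 0, 0, 0.7, 2, 10, 0, 0, 0, 0.7, 2, 12, 0, 0, 0, 0.7, 2, 12, 0, 0, 0, 0.7, 2, 12, 0, 0, 0]
}}

```text
time: 37.9
tool_pos: [433.9, 343.4, 175.9]
ee_rot: [-3.141, -0.0, 0.2]
wrist_force: [1.3, -0.2, -3.0]
gripper_width: 15.0
```

```bash
python3 - <<'E'
from h import *
for i in range(4): d=cap('wrist')
st=monitor.get_state(); print(st['time'],st['tool_pos'],st['ee_rot'],st['wrist_force'])
tcp=st['tool_pos']; zu=tcp[2]-121.9; u=np.array([np.cos(.2),np.sin(.2)]);v=np.array([-u[1],u[0]])
c=tcp[:2]-1.9*u+.5*v; print('cart c',c)
th=np.linspace(0,2*np.pi,60)
im=d['img'].copy()
big=cv2.convertScaleAbs(cv2.resize(im[130:240,200:320],None,fx=5,fy=5,interpolation=cv2.INTER_CUBIC),alpha=2)
def dr(cx,cy,r,z,col):
    p=proj(d,np.c_[cx+r*np.cos(th),cy+r*np.sin(th),0*th+z]); cv2.polylines(big,[(((p-[200,130])+.5)*5).astype(int)],True,col,1)
dr(431.7,343.7,22,47,(0,0,255)); dr(431.7,343.7,23.5,47,(0,128,255)); dr(*c,20,zu,(255,255,0)); dr(*c,20,zu+70,(0,255,0))
cv2.imwrite('pics/o_w.png',big)
E
```

```text
38.1 [433.95433246 343.46560271 175.95831021] [-3.14142207e+00 -2.42719716e-04  1.99868636e-01] [-0.58703906  0.52646429 -2.6811572 ]
cart c [431.9928713  343.57816427]
```

View pics/o_w.png

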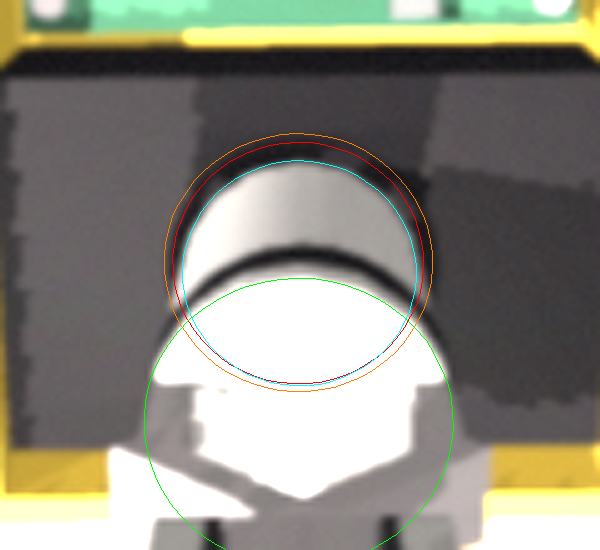

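The overlay matches, with the can concentric with the well. I descend slowly.

Emit:
{"method": "play_rows", "body": {
  "rows": [0, 0, 2, 0, 0, 0, 0, 0, 4, 0, 0, 0, 0, 0, 6, 0, 0, 0, 0, 0, 8, 0, 0, 0, 0, 0, 10, 0, 0, 0, 0, 0, 12, 0, 0, 0, 0, 0, 14, 0, 0, 0, 0, 0, 15, 0, 0, 0]
}}

```text
time: 39.1
tool_pos: [433.9, 343.3, 160.7]
ee_rot: [3.142, 0.0, 0.2]
wrist_force: [0.6, -0.4, -2.7]
gripper_width: 14.9
```

Emit:
{"method": "play_rows", "body": {
  "rows": [0, 0, 0, 0, 0, 0, 0, 0, 0, 0, 0, 0, 0, 0, 1, 0, 0, 0, 0, 0, 2, 0, 0, 0, 0, 0, 3, 0, 0, 0, 0, 0, 4, 0, 0, 0, 0, 0, 5, 0, 0, 0, 0, 0, 5, 0, 0, 0]
}}

```text
time: 40.1
tool_pos: [433.9, 343.4, 155.8]
ee_rot: [-3.142, 0.0, 0.2]
wrist_force: [0.1, 0.9, -3.2]
gripper_width: 14.8
```

Emit:
{"method": "play_rows", "body": {
  "rows": [0, 0, 2, 0, 0, 0, 0, 0, 4, 0, 0, 0, 0, 0, 6, 0, 0, 0, 0, 0, 8, 0, 0, 0, 0, 0, 10, 0, 0, 0, 0, 0, 12, 0, 0, 0, 0, 0, 13, 0, 0, 0, 0, 0, 13, 0, 0, 0]
}}

```text
time: 41.1
tool_pos: [433.9, 343.4, 142.8]
ee_rot: [-3.142, 0.0, 0.2]
wrist_force: [-0.7, -0.5, -3.2]
gripper_width: 15.0
```

Emit:
{"method": "play_rows", "body": {
  "rows": [0, 0, 0.4, 0, 0, 0, 0, 0, 0.8, 0, 0, 0, 0, 0, 1.2, 0, 0, 0, 0, 0, 1.6, 0, 0, 0, 0, 0, 2, 0, 0, 0, 0, 0, 2.4, 0, 0, 0, 0, 0, 2.5, 0, 0, 0, 0, 0, 2.5, 0, 0, 0]
}}

```text
time: 42.1
tool_pos: [433.9, 343.4, 140.3]
ee_rot: [-3.142, -0.0, 0.2]
wrist_force: [1.0, 0.6, -3.7]
gripper_width: 14.6
```

Emit:
{"method": "play_rows", "body": {
  "rows": [0, 0, 0.2, 0, 0, 0, 0, 0, 0.5, 0, 0, 0, 0, 0, 0.7, 0, 0, 0, 0, 0, 1, 0, 0, 0, 0, 0, 1.2, 0, 0, 0, 0, 0, 1.3, 0, 0, 0, 0, 0, 1.3, 0, 0, 0, 0, 0, 1.3, 0, 0, 0]
}}

```text
time: 43.1
tool_pos: [433.9, 343.4, 139.1]
ee_rot: [-3.142, -0.0, 0.2]
wrist_force: [-0.2, 0.3, -4.3]
gripper_width: 15.2
```

```bash
python3 meas.py 4 p_s
```

```text
[-3.84, -3.18, -2.89, -3.56] mean [-0.17 -0.04 -3.37] se [0.18 0.25 0.18]
43.3 [433.89733764 343.4123671  139.05178785] [-3.14151927e+00 -7.33141582e-05  1.99854476e-01] 14.961332268773141
```

Not on the floor yet. I creep 2 mm more.

Emit:
{"method": "play_rows", "body": {
  "rows": [0, 0, 0.2, 0, 0, 0, 0, 0, 0.4, 0, 0, 0, 0, 0, 0.6, 0, 0, 0, 0, 0, 0.8, 0, 0, 0, 0, 0, 1, 0, 0, 0, 0, 0, 1.2, 0, 0, 0, 0, 0, 1.2, 0, 0, 0, 0, 0, 1.2, 0, 0, 0]
}}

```text
time: 44.3
tool_pos: [434.2, 343.7, 138.9]
ee_rot: [-3.141, -0.001, 0.2]
wrist_force: [-1.0, -2.0, 7.4]
gripper_width: 14.8
```

Emit:
{"method": "play_rows", "body": {
  "rows": [0, 0, 0.2, 0, 0, 0, 0, 0, 0.4, 0, 0, 0, 0, 0, 0.5, 0, 0, 0, 0, 0, 0.6, 0, 0, 0, 0, 0, 0.7, 0, 0, 0, 0, 0, 0.8, 0, 0, 0, 0, 0, 0.8, 0, 0, 0, 0, 0, 0.8, 0, 0, 0]
}}

```text
time: 45.3
tool_pos: [434.4, 343.8, 138.9]
ee_rot: [-3.141, -0.002, 0.2]
wrist_force: [-2.9, -3.5, 13.4]
gripper_width: 15.1
```

Floor reached at TCP z 138.9, force 13 N. I relax that and open gently.

Emit:
{"method": "play_rows", "body": {
  "rows": [0, 0, -0.5, 0, 0, 0, 0, 0, -1, 0, 0, 0, 0, 0, -1.4, 0, 0, 0, 0, 0, -1.5, 0, 0, 0, 0, 0, -1.5, 0, 0, 0, 0, 0, -1.5, 0, 0, 0, 0, 0, -1.5, 0, 0, 0, 0, 0, -1.5, 0, 0, 0]
}}

```text
time: 46.3
tool_pos: [434.1, 343.6, 138.9]
ee_rot: [-3.141, -0.001, 0.2]
wrist_force: [-0.9, -0.9, 5.6]
gripper_width: 15.1
```

Emit:
{"method": "play_rows", "body": {
  "rows": [0, 0, 0, 0, 0, 0, 0, 0, 0, 0, 0, 0, 0, 0, 0, 0, 0, 0, 0, 0, 0, 0, 0, 0, 0, 0, 0, 0, 0, 0, 0, 0, 0, 0, 0, 0, 0, 0, 0, 0, 0, 0, 0, 0, 0, 0, 0, 0],
  "grip": 0.4,
  "grip_force": 20
}}

```text
time: 47.3
tool_pos: [433.9, 343.4, 138.6]
ee_rot: [-3.142, -0.0, 0.2]
wrist_force: [0.8, 0.6, 0.1]
gripper_width: 51.1
```

Emit:
{"method": "play_rows", "body": {
  "rows": [0, 0, -5, 0, 0, 0, 0, 0, -15, 0, 0, 0, 0, 0, -30, 0, 0, 0, 0, 0, -50, 0, 0, 0, -10, 0, -75, 0, 0, 0, -25, 0, -95, 0, 0, 0, -40, 0, -108, 0, 0, 0, -45, 0, -112, 0, 0, 0]
}}

```text
time: 48.3
tool_pos: [389.5, 335.1, 252.6]
ee_rot: [-3.141, -0.003, 0.201]
wrist_force: [-0.2, -0.0, -0.4]
gripper_width: 50.9
```

```bash
python3 - <<'E'
from h import *
for i in range(5): d=cap('wrist')
s=cap('side');st=monitor.get_state(); print(st['time'],st['tool_pos'],st['wrist_force'],st['gripper_width'])
grid(s,'q_s',(190,90,265,165)); grid(s,'q_s2',(180,90,345,325))
u=np.array([431.7,343.7]);th=np.linspace(0,2*np.pi,60)
x0,y0=160,20; big=cv2.convertScaleAbs(cv2.resize(d['img'][y0:y0+180,x0:x0+200],None,fx=3,fy=3,interpolation=cv2.INTER_CUBIC),alpha=1.6)
for r,z,c in((20,87,(0,255,0)),(22,47,(0,0,255))):
    p=proj(d,np.c_[u[0]+r*np.cos(th),u[1]+r*np.sin(th),0*th+z]); cv2.polylines(big,[((p-[x0,y0]+.5)*3).astype(int)],True,c,1)
L=np.array([[6,8],[6,-8],[-6,-8],[-6,8]]);R=np.array([[np.cos(.2),-np.sin(.2)],[np.sin(.2),np.cos(.2)]])
p=proj(d,np.c_[L@R.T+u,np.full(4,172)]);cv2.polylines(big,[((p-[x0,y0]+.5)*3).astype(int)],True,(255,0,255),1)
cv2.imwrite('pics/q_w.png',big)
E
```

```text
48.6 [390.1404129  334.10874812 249.92449788] [ 0.452004    0.03470595 -0.68860113] 51.06769777724659
```

View pics/q_w.png

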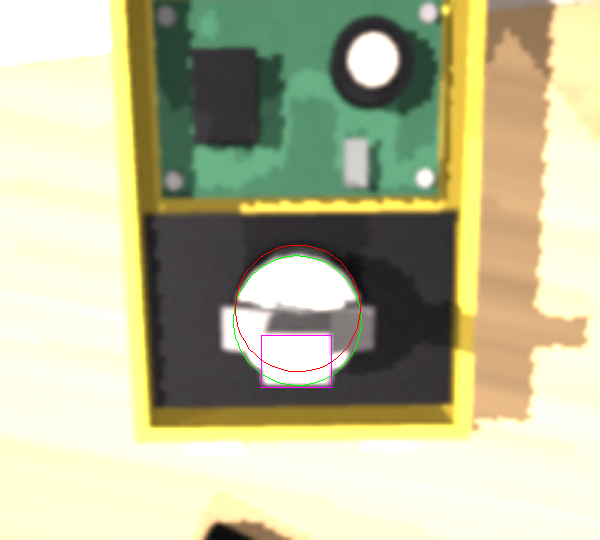

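View pics/q_s.png

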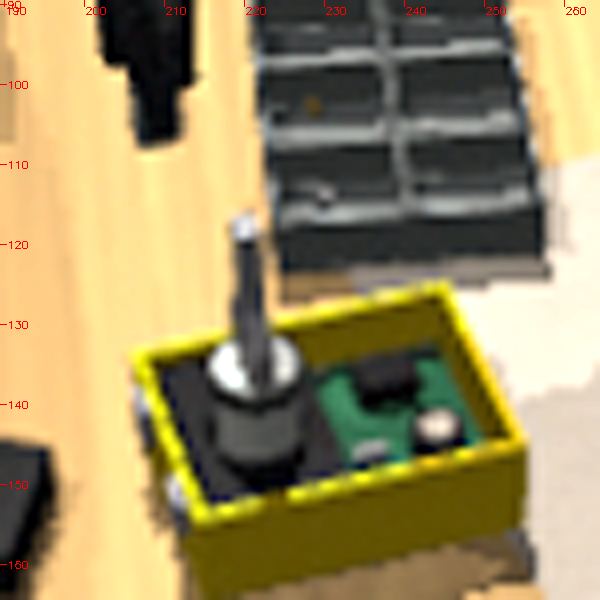

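View pics/q_s2.png

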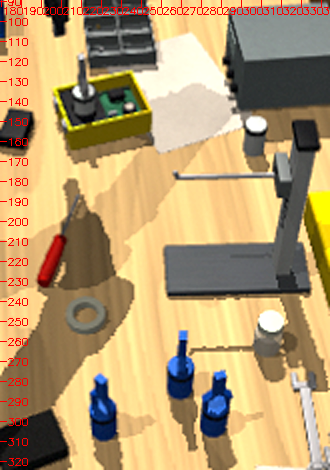

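The overlay at the home height matches the can top and the tab top; the cartridge is upright, the hook is empty, and the other things have not moved.

```bash
python3 -c "
from h import *
job_done()"
```

```text
the job is handed in; nothing more can be done
```

The silver cartridge has been check-weighed and now stands in the round well of the yellow case. I handed the job in about 49 s into the 72 s limit; no verdict was reported.

- **Weighing:** I hung it at about 24 mm/s and let go once the wrist force was near zero. It weighs about 3.3 N, and the hook sank about 52 mm. It hung alone and still for over 1.5 s, with no change between side pictures.
- **Lifting off:** I gripped it again and raised it at about 24 mm/s. The side picture shows the hook back at its starting height.
- **Placing:** It went into the well freely and touched the floor at about 13 N at most, with no sign of forcing. I eased that off before opening the fingers.
- **Last checks:** The model outlines drawn at the home height match the can top and tab top in the wrist picture. The side view shows it upright, with the hook empty and nothing else visibly moved. The gripper is clear.
- **What disagreed:**
  - While it hung in the grip, the sideways force wandered by up to about 5 N. I trimmed this before letting go.
  - The side camera alone put the well about 4 mm farther in y than the other views, so I used the wrist and top views.
  - I could not read the hook's speed directly.

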